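# Set the beaker on the scale and hold the stick bin open

### The arm

A 7-joint arm with a two-finger parallel gripper is mounted at the origin on the work surface. World frame = base frame: x ahead of the robot, y to its left, z up, the work surface at z = 0. Lengths are in m, angles in rad, forces in N, time in s.
With the tool pointing down it reaches from about 0.35 to 0.9 m from the base axis. Payload 7.2 kg.
Tool frame: the origin (TCP) lies midway between the tips of the shut fingers; the grasp point (between the pads) lies 19 mm behind it; z points along the fingers, y is the direction in which the jaws open and shut (so a half turn about z gives the same grasp; the last joint's range is limited). The gripper opens to 88 mm and grips with 3 to 60 N. Pads are 20 mm wide; open, the fingers measure 115 mm over their backs; the gripper's body (75 mm by 178 mm) begins 61 mm behind the grasp point.
Start: joints at [1.077, 0.411, -0.013, 1.596, 0.006, 1.134, -0.082], TCP at [0.258, -0.569, 0.2] pointing down, gripper open.
Joint ranges: [-2.95, 2.95], [-0.29, 1.99], [-1.47, 1.44], [0.14, 2.54], [-1.03, 4.17], [0.13, 1.85], [-2.86, 2.86]. Speed limits (rad/s): [2.39, 2.39, 3.01, 3.01, 3.14, 3.14, 3.14].

### API

Orientations are given as a 3x3 rotation matrix whose columns are the frame's x, y, z axes.
In Python, from cell import state, optics, manip gives the robot as it stands. The module is installed in compiled form; this text tells all that it offers.
- The arm moves only by the tool servo_tool, never from a script. Its argument "deltas" is text: rows parted by semicolons, each of 7 numbers parted by spaces: the gripper command: -1 is shut, 1 is fully open, values between are in proportion, then the shift along the tool's x, y, z in m, then the turn, a rotation vector about the tool's x, y, z in rad. A call has 1 to 5 rows; each row shifts and turns the commanded pose from where the row before left it, along the tool's axes as they then stand; what a row does not reach is not made up. A row lasts 1/8 s, in which the tool goes at most 62.5 mm and 10.7 degrees, less where a joint would pass 70% of its speed; a pose out of reach is approached as far as the arm can. A call is refused whole if a number of a shift passes 0.0625 or a number of a turn 0.188, either way. A call with a gripper value outside its range is refused whole. The fingers move at their own pace and stop on an object; "squeeze" is the grip in N (left out, the last holds). Time passes only in rows, so rows that do not move let the fingers close. It gives the time, the measured TCP pose, the force and the opening at its end, in the units of the state.
- state(): the state, without advancing time (a new reading comes with each control period).
- optics.get_image(name): name is "scene" or "top"; returns (picture, depth): 384x512x3 uint8, red, green, blue; 384x512 float32, m along the optical axis (not along the pixel's ray), 0 where there is no reading.
- optics.camera_params(name): a dict with "intrinsics" (3x3 intrinsics, pixels), "D" ([k1, k2, p1, p2, k3] as OpenCV has them; the pictures are not rectified), "rvec" (rotation vector, rad) and "tvec" (3), from world to camera coordinates, as OpenCV has them. Camera axes: x right, y down, z forward; pixel columns grow to the right and rows downward; lengths in m; the calibration is good to about 2 mm. A picture is of the moment at which its call begins. camera_params takes no time and is no camera call.
- manip.finish_job(): hands the job in, once; it reports no verdict.
The state is a dict: "time_s": time; "joint_pos": joint angles; "joint_vel": joint speeds; "tau": joint torques, N m; "eef_pos": TCP position; "eef_rot": TCP orientation; "ft_force": force on the tool from outside, world axes, zero at the start; "moment": the same for the moment, N m; "finger_gap": finger opening in m.
Only numpy, scipy, OpenCV 4.12 (cv2) and the standard library are available. Lean on these libraries where they do the work, as an engineer would, in place of code of your own. Each camera call takes 0.05 s, during which the arm holds its last target.

### The job

We are weighing out a portion of breadsticks: stand the tall narrow steel beaker upright on the pan of the bench scale and let go of it, then lift the lid of the breadstick bin by its handle and hold it open at 45 degrees so that I can reach in. The lid falls shut by itself, so finish while still holding it at that angle with the gripper; do not drop or tip the beaker, and leave the other things on the bench where they are.

Things in the scene. Friction and masses are not known exactly. Their poses are not given: they have to be found in the camera images.
- beaker_mid (a point): the beaker to weigh in: open straight-sided steel cylinder, 54 mm outside diameter, 110 mm tall, wall 3 mm, about 0.16 kg, standing upright and empty on the bench. The point is at its centre, half-way up (55 mm above its base); z is its axis, up. It is the taller and narrower of the two open steel vessels in the middle of the bench.
- pan_center (a point): bench scale: white housing 190 x 190 mm, 40 mm high, with a flat, rigid square steel pan of 150 x 150 mm without a rim on top. The point is the centre of the pan's top face, 54 mm above the bench; x and y run along the pan's sides, x away from the robot (turned by the scale's yaw). The scale stands on one side of the bench and the bin on the other; which is which varies. The scale does not shift.
- lid_hinge (a point): steel breadstick bin, 200 mm deep (x) by 240 mm wide (y) by 105 mm high, fixed on the bench. The point is the middle of the lid's hinge line on the bin's far rim, 108 mm above the bench, 100 mm in x beyond the bin's centre; x points away from the robot across the bin (turned by the bin's yaw), y along the hinge line, z up. It does not move with the lid.
- lid_bar (a point): the middle of the handle's crossbar on the lid: a round black bar of 12 mm diameter along y, 250 mm from the hinge line on its near side and level with it (108 mm above the bench) when shut. The bar joins the lid's near edge by two arms of the same thickness, 64 mm apart centre to centre (52 mm clear between them), and stands 45 mm out from the edge of the lid, with free air below; it moves and turns with the lid, rising to about 285 mm above the bench at 45 degrees.
- lid (a joint): angle of the lid in rad: 0 shut (level), growing as it opens upward about the far hinge; 0.785 is 45 degrees; stop at 1.25. The flat aluminium lid (207 x 246 x 6 mm, about 0.5 kg) turns freely and falls shut from any angle if not held.
- tub_mid (a point): bystander: short wide open steel tub, 80 mm diameter, 55 mm tall; point half-way up. It and the beaker may be in either order, nearer or farther.
- jar_mid (a point): bystander: closed jar, 72 mm diameter, 90 mm tall; point half-way up.
- can_mid (a point): bystander: can, 68 mm diameter, 100 mm tall; point half-way up.
- oil_mid (a point): bystander: amber oil bottle, 60 mm diameter, 130 mm tall, at the back in the middle; point half-way up.
- cutter_mid (a point): bystander: steel ring cutter, 64 mm diameter, 40 mm tall, near the robot; point half-way up.
- spatula_grip (a point): bystander: wooden-handled spatula lying on the bench near the robot; point on its handle.
- brush_grip (a point): bystander: pastry brush lying on the bench at the right; point on its handle.
Mind the look-alikes: they are no part of the job. Leave any blue, red or yellow look-alike of the part that bears beaker_mid alone.

How it is judged:
On the way, in this order (a step that is already met when the one before it is completed fails the run):
1. the beaker stands upright on the scale's pan, let go (horizontal distance between beaker_mid and pan_center below 0.047 m and z of beaker_mid in the frame of pan_center between 0.05 and 0.062 m and angle between beaker_mid's own z axis and vertical below 0.1 rad and contact force between beaker and the fingers below 0.1 N and contact force between beaker and scale above 0.3 N), for 0.3 s.
2. the gripper holds the lid open at 45 degrees (value of joint lid between 0.665 and 0.905 rad and velocity of joint lid between -0.08 and 0.08 rad/s and contact force between lid and the fingers above 0.5 N and contact force between lid and beaker below 0.1 N and contact force between lid and tub below 0.1 N and contact force between lid and jar below 0.1 N and contact force between lid and can below 0.1 N and contact force between lid and oil below 0.1 N and contact force between lid and cutter below 0.1 N and contact force between lid and spatula below 0.1 N and contact force between lid and brush below 0.1 N), for 0.3 s.
At the end, for the whole second after the job is handed in: The beaker stands free and upright (0.1 rad) on the pan, its axis within 47 mm of the pan's centre; the lid is at rest at 45 degrees (0.785 rad, within 0.12 rad), carried by the gripper's fingers (over 0.5 N) and by no loose thing (all of step 1 and all of step 2); the arm keeps its last pose, push and grip.
It fails at once if the beaker tips (angle between beaker_mid's own z axis and vertical above 0.45 rad).
It fails at once if the beaker is let go in the air, more than 20 mm above the pan (height (world z) of beaker_mid above 0.129 m and contact force between beaker and the fingers below 0.02 N and contact force between beaker and anything else below 0.02 N).
It fails at once if a bystander is moved more than 30 mm (distance of any of tub_mid, jar_mid, can_mid, oil_mid, cutter_mid, spatula_grip, brush_grip from where it was at the start of the episode above 0.03 m).
It also fails if it takes over 61 s, if anything falls off the work surface, if the arm or the gripper's body presses on something with over 40 N, if the wrist force passes 120 N, or if a joint passes its speed limit or range.

## Working session

There is one attempt and no reset: what is moved stays moved. The work goes in short steps, Python scripts to look and compute and a tool call to move; the robot and the scene stay as the last step left them, time stands still between calls to the robot, and variables do not carry over. Pictures are saved under pics/ and viewed, and the job is handed in when it is done.

Besides the shell and the picture viewer there is one more tool, called after "Request:" as a command line: name --argument value ..., lists and objects as JSON in quotes. servo_tool: Moves the arm, as the interface text tells. Its arguments: {"type":"object","properties":{"deltas":{"type":"string"},"squeeze":{"type":"number"}},"required":["deltas"]}

```bash
mkdir -p pics; python3 - <<'E'
from cell import state, optics
import cv2, numpy as np
s=state(); print(s)
for n in ("scene","top"):
    im,d=optics.get_image(n); cv2.imwrite(f"pics/{n}0.png",im[:,:,::-1]); np.savez(f"{n}0.npz",im=im,d=d)
    p=optics.camera_params(n); print(n,p)
    R=cv2.Rodrigues(np.array(p["rvec"]))[0]; print("cam pos",-R.T@np.array(p["tvec"]).ravel())
E
```

```text
{'time_s': 0.0, 'joint_pos': array([ 1.07681748,  0.41188809, -0.01271293,  1.59700783,  0.00560732,
        1.13430512, -0.08218559]), 'joint_vel': array([ 0.00106789, -0.00080644, -0.0016293 , -0.00047416,  0.00202922,
       -0.00072861,  0.00100242]), 'tau': array([-6.95494036e-04, -5.87944007e+01,  6.42203484e-01, -2.91069567e+01,
       -5.36535471e-02,  1.82532007e-02,  1.82829485e-04]), 'eef_pos': array([ 0.25788498, -0.56873822,  0.19953129]), 'eef_rot': array([[ 9.10699602e-01,  4.13068595e-01, -7.54924860e-04],
       [ 4.13069268e-01, -9.10698565e-01,  1.37969072e-03],
       [-1.17602078e-04, -1.56832005e-03, -9.99998763e-01]]), 'ft_force': array([-0.53806568,  0.37230623, -0.21616154]), 'moment': array([0.03619205, 0.01753215, 0.00129004]), 'finger_gap': 0.08809946191967448}
scene {'intrinsics': array([[376.47311125,   0.        , 251.04299395],
       [  0.        , 376.47311125, 186.82045958],
       [  0.        ,   0.        ,   1.        ]]), 'D': array([0.00111763, 0.        , 0.        , 0.        , 0.        ]), 'rvec': array([ 1.82352667,  1.4332856 , -0.69385504]), 'tvec': array([-0.13670556, -0.23105537,  1.64173664])}
cam pos [ 1.4319644  -0.22726491  0.81559966]
top {'intrinsics': array([[461.70575506,   0.        , 252.76598991],
       [  0.        , 461.70575506, 187.74485017],
       [  0.        ,   0.        ,   1.        ]]), 'D': array([-0.08800022,  0.        ,  0.        ,  0.        ,  0.        ]), 'rvec': array([ 2.16992485, -2.0509657 ,  0.20222176]), 'tvec': array([-0.0273771,  0.5250068,  1.6434787])}
cam pos [ 0.1878793  -0.02404621  1.71508805]
```

View pics/scene0.png

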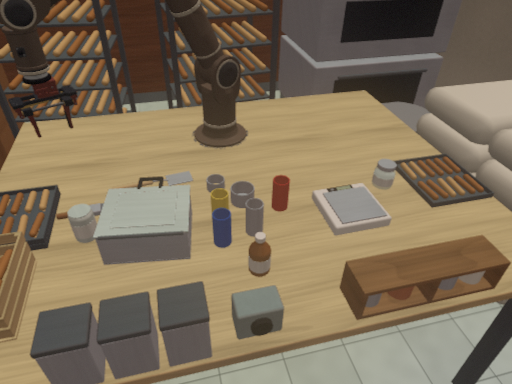

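View pics/top0.png

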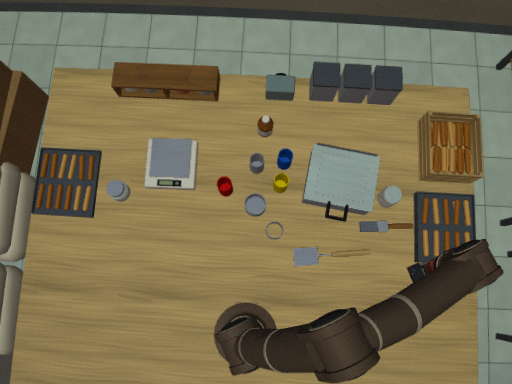

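The scene view shows the steel beaker at about (255,217), with the tub at (242,194) and the blue, red and yellow look-alikes around it. The scale is at (350,207). The bin is at (148,222), with its black handle at (150,184). In the top view the beaker is at (257,163), the scale at (171,163), the bin at (341,178) and the handle at (337,212). I'll enlarge these.

```bash
python3 - <<'E'
import cv2
t=cv2.imread("pics/top0.png"); s=cv2.imread("pics/scene0.png")
def c(im,x,y,w,h,k,n): cv2.imwrite("pics/"+n,cv2.resize(im[y:y+h,x:x+w],None,fx=k,fy=k,interpolation=cv2.INTER_CUBIC))
c(t,205,105,100,75,8,"t_beak.png"); c(t,290,135,100,100,6,"t_bin.png"); c(t,135,125,75,75,8,"t_scale.png")
c(s,200,165,100,75,8,"s_beak.png"); c(s,95,165,110,95,6,"s_bin.png"); c(s,305,170,95,70,8,"s_scale.png")
E
```

```text
(no output)
```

View pics/t_beak.png

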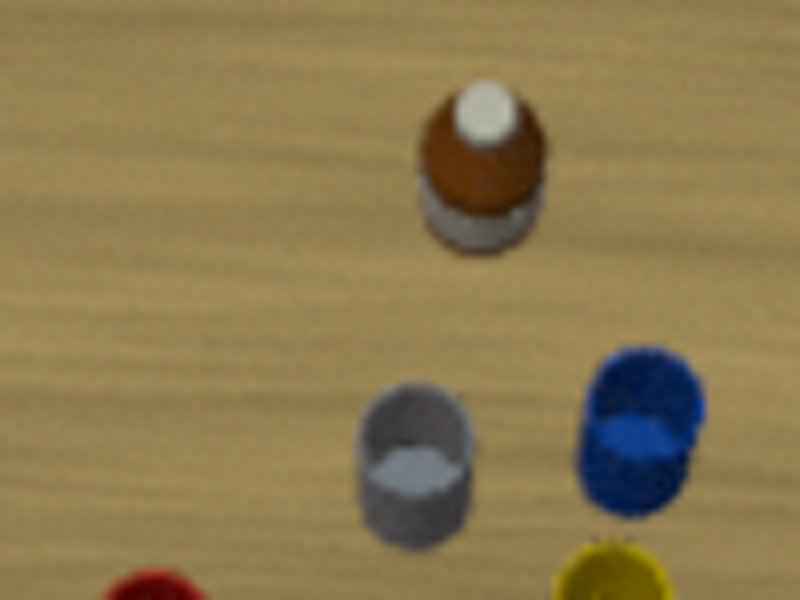

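View pics/t_bin.png

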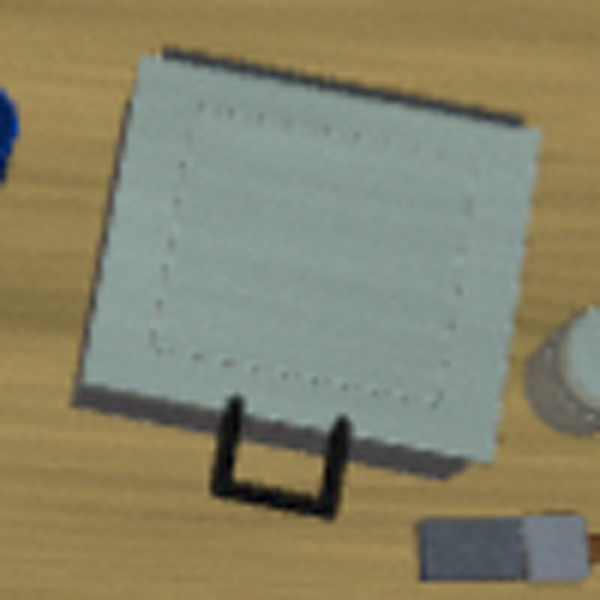

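View pics/t_scale.png

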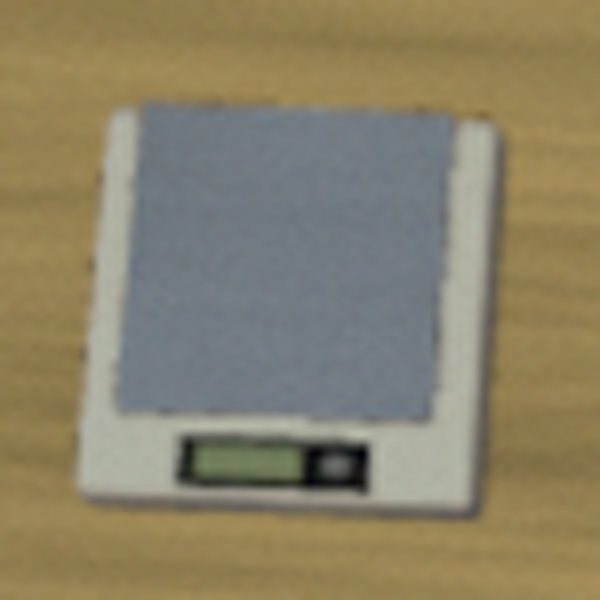

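View pics/s_beak.png

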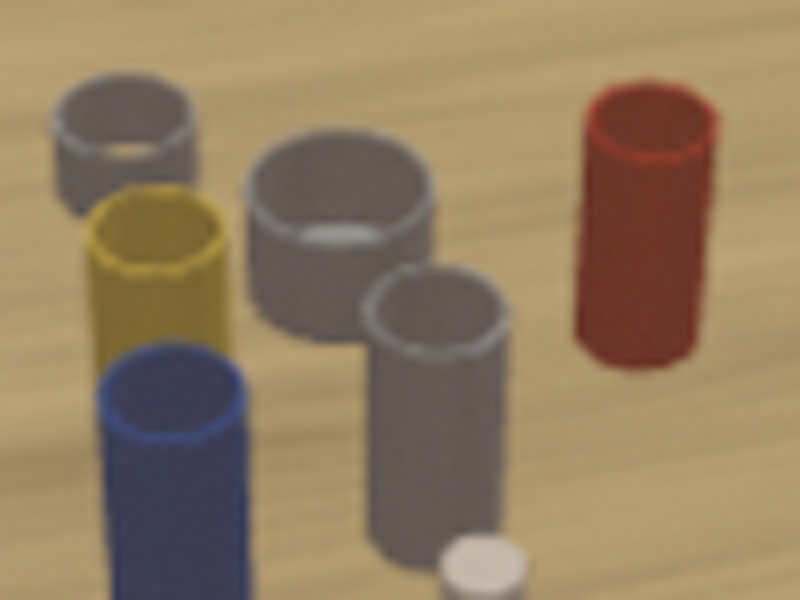

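View pics/s_bin.png

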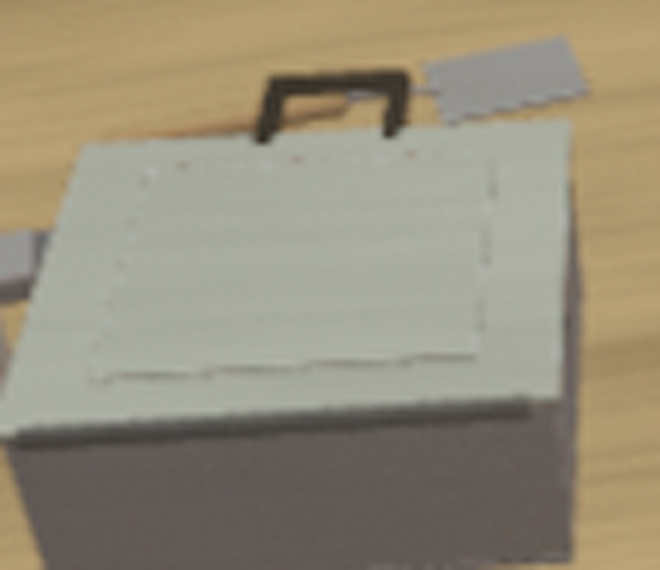

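View pics/s_scale.png

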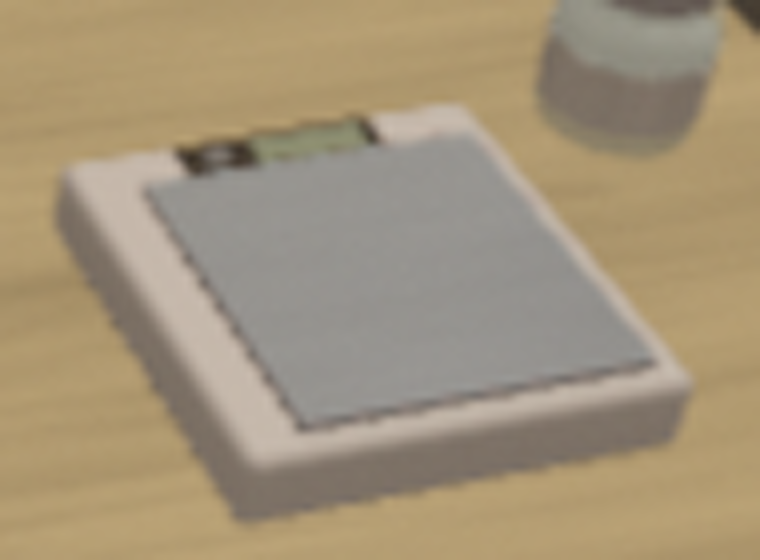

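The crops give matching points in both views: the beaker rim centre, the pan corners, the lid corners and the ends of the handle bar. I'll triangulate them.

```bash
cat > h.py <<'E'
import cv2, numpy as np
from cell import state, optics
P={n:optics.camera_params(n) for n in ("scene","top")}
def M(n):
    p=P[n]; return np.hstack([cv2.Rodrigues(np.array(p["rvec"]))[0],np.array(p["tvec"]).reshape(3,1)])
def und(n,uv): return cv2.undistortPoints(np.array([[uv]],float),P[n]["intrinsics"],P[n]["D"]).reshape(2)
def tri(t,s):
    X=cv2.triangulatePoints(M("top"),M("scene"),und("top",t),und("scene",s)).ravel(); return X[:3]/X[3]
def proj(n,X): return cv2.projectPoints(np.array(X,float).reshape(-1,1,3),P[n]["rvec"],P[n]["tvec"],P[n]["intrinsics"],P[n]["D"])[0].reshape(-1,2)
def atz(n,uv,z):
    m=M(n);c=-m[:,:3].T@m[:,3];d=m[:,:3].T@np.append(und(n,uv),1);return c+d*(z-c[2])/d[2]
def cr(x0,y0,k): return lambda u,v:(x0+(u+.5)/k-.5,y0+(v+.5)/k-.5)
tb,sb=cr(205,105,8),cr(200,165,8); tl,sl=cr(290,135,6),cr(95,165,6); ts,ss=cr(135,125,8),cr(305,170,8)
E
python3 - <<'E'
from h import *
np.set_printoptions(precision=4,suppress=True)
def show(n,a,b,z):
    X=tri(a,b); print(n,X,"reproj err",proj("top",X)[0]-a,proj("scene",X)[0]-b,"topatz",atz("top",a,z),"sceneatz",atz("scene",b,z)); return X
show("rim",tb(415,438),sb(436.5,310),.11)
show("blue rim",tb(647,405),sb(174,393),.11)
print("oil top", atz("top",tb(486,112),.15)); 
c=[show("pan",ts(*a),ss(*b),.054) for a,b in zip([(143,103),(455,118),(432,420),(117,410)],[(655,360),(303,428),(145,187),(475,137)])]
print("pan c",np.mean(c,0))
for a,b in zip([(80,387),(143,55),(540,128),(493,462)],[(571,123),(560,400),(0,432),(85,147)]): show("lid",tl(*a),sl(*b),.11)
show("barL",tl(222,488),sl(408,78),.108);show("barR",tl(330,509),sl(270,83),.108)
show("tub rim",(255.5,203.5),sb(340,187),.055)
E
```

```text
rim [ 0.6188 -0.0059  0.1107] reproj err [-0.0189 -0.0053] [-0.0242  0.0016] topatz [ 0.619  -0.0059  0.11  ] sceneatz [ 0.618  -0.0056  0.11  ]
blue rim [ 0.6405 -0.1081  0.1097] reproj err [-0.3445 -0.0735] [-0.4494  0.0164] topatz [ 0.6402 -0.1094  0.11  ] sceneatz [ 0.641  -0.1069  0.11  ]
oil top [ 0.7605 -0.0298  0.15  ]
pan [0.698  0.3919 0.0546] reproj err [-0.0756 -0.0439] [-0.1049  0.0177] topatz [0.698  0.3918 0.054 ] sceneatz [0.6974 0.3928 0.054 ]
pan [0.6995 0.2448 0.0519] reproj err [-0.3134 -0.1483] [-0.4317  0.0568] topatz [0.6983 0.2433 0.054 ] sceneatz [0.7016 0.2449 0.054 ]
pan [0.5529 0.2427 0.0537] reproj err [-0.289  -0.1267] [-0.3522  0.0419] topatz [0.5525 0.2416 0.054 ] sceneatz [0.5533 0.2438 0.054 ]
pan [0.5506 0.3914 0.0518] reproj err [-0.5581 -0.3031] [-0.685   0.1038] topatz [0.5491 0.3886 0.054 ] sceneatz [0.5532 0.3921 0.054 ]
pan c [0.6253 0.3177 0.053 ]
lid [ 0.4838 -0.1778  0.1072] reproj err [-0.0891 -0.0131] [-0.1021  0.0013] topatz [ 0.4832 -0.1779  0.11  ] sceneatz [ 0.4876 -0.1777  0.11  ]
lid [ 0.6892 -0.2076  0.1094] reproj err [-0.3868 -0.0569] [-0.5292  0.0052] topatz [ 0.6889 -0.2089  0.11  ] sceneatz [ 0.6901 -0.2062  0.11  ]
lid [ 0.6562 -0.4468  0.1127] reproj err [-0.7886  0.02  ] [-1.0686 -0.0686] topatz [ 0.6572 -0.4504  0.11  ] sceneatz [ 0.6541 -0.4449  0.11  ]
lid [ 0.4517 -0.4207  0.1101] reproj err [-0.5547  0.0063] [-0.6304 -0.0344] topatz [ 0.4519 -0.4227  0.11  ] sceneatz [ 0.4523 -0.4189  0.11  ]
barL [ 0.428  -0.2599  0.1099] reproj err [-0.926  -0.0883] [-1.0223 -0.0136] topatz [ 0.4281 -0.2635  0.108 ] sceneatz [ 0.426  -0.2568  0.108 ]
barR [ 0.4187 -0.327   0.1111] reproj err [0.0937 0.0042] [0.1028 0.0028] topatz [ 0.4191 -0.3272  0.108 ] sceneatz [ 0.4142 -0.3277  0.108 ]
tub rim [ 0.4678 -0.0092  0.0545] reproj err [-0.5003 -0.1297] [-0.5678  0.0301] topatz [ 0.4673 -0.0111  0.055 ] sceneatz [ 0.4687 -0.0075  0.055 ]
```

```bash
cat > plan.py <<'E'
import sys,numpy as np
from scipy.spatial.transform import Rotation as R
from cell import state
np.set_printoptions(precision=4,suppress=True)
def plan(tgt,az,n,p=None,Rm=None):
    """tgt pos, az = azimuth of tool y (deg, tool down) ; prints rows"""
    s=state(); p=s["eef_pos"] if p is None else p; Rm=s["eef_rot"] if Rm is None else Rm
    a=np.radians(az); y=np.array([np.cos(a),np.sin(a),0]); z=np.array([0,0,-1.]); Rt=np.c_[np.cross(y,z),y,z]
    rv=R.from_matrix(Rm.T@Rt).as_rotvec(); d=(np.array(tgt)-p)/n
    for i in range(n):
        Ri=Rm@R.from_rotvec(rv*i/n).as_matrix()
        print(i,np.round(Ri.T@d,4),np.round(rv/n,4))
    print("t",s["time_s"],"f",s["ft_force"],"gap",s["finger_gap"],"q",s["joint_pos"])
E
python3 - <<'E'
from plan import *
plan([.619,-.006,.2],0,14)
E
```

```text
0 [ 0.0401 -0.026   0.    ] [-0.0001 -0.     -0.0818]
1 [ 0.0421 -0.0226  0.    ] [-0.0001 -0.     -0.0818]
2 [ 0.0438 -0.0191 -0.    ] [-0.0001 -0.     -0.0818]
3 [ 0.0452 -0.0154 -0.    ] [-0.0001 -0.     -0.0818]
4 [ 0.0463 -0.0117 -0.    ] [-0.0001 -0.     -0.0818]
5 [ 0.0471 -0.0079 -0.    ] [-0.0001 -0.     -0.0818]
6 [ 0.0476 -0.004  -0.    ] [-0.0001 -0.     -0.0818]
7 [ 0.0478 -0.0001 -0.    ] [-0.0001 -0.     -0.0818]
8 [ 0.0476  0.0038 -0.    ] [-0.0001 -0.     -0.0818]
9 [ 0.0471  0.0077 -0.    ] [-0.0001 -0.     -0.0818]
10 [ 0.0464  0.0115 -0.    ] [-0.0001 -0.     -0.0818]
11 [ 0.0453  0.0153 -0.    ] [-0.0001 -0.     -0.0818]
12 [ 0.0439  0.0189 -0.    ] [-0.0001 -0.     -0.0818]
13 [ 0.0422  0.0224 -0.    ] [-0.0001 -0.     -0.0818]
t 0.1 f [ 0.1294  0.7439 -0.5937] gap 0.08817705768420665 q [ 1.0768  0.4118 -0.0127  1.5969  0.0056  1.1343 -0.0822]
```

Request:
servo_tool --deltas "1 0.040 -0.026 0 0 0 -0.082; 1 0.042 -0.023 0 0 0 -0.082; 1 0.044 -0.019 0 0 0 -0.082; 1 0.045 -0.015 0 0 0 -0.082; 1 0.046 -0.012 0 0 0 -0.082" --squeeze 15

```text
time_s: 0.72
eef_pos: [0.3871, -0.3668, 0.2001]
eef_rot: [[0.669, 0.744, -0.0], [0.744, -0.669, 0.0], [-0.0, -0.0, -1.0]]
ft_force: [0.3, -0.4, -0.3]
finger_gap: 0.0876
```

Request:
servo_tool --deltas "1 0.047 -0.008 0 0 0 -0.082; 1 0.048 -0.004 0 0 0 -0.082; 1 0.048 0 0 0 0 -0.082; 1 0.048 0.004 0 0 0 -0.082; 1 0.047 0.008 0 0 0 -0.082"

```text
time_s: 1.35
eef_pos: [0.5165, -0.1652, 0.2001]
eef_rot: [[0.317, 0.948, -0.0], [0.948, -0.317, 0.0], [-0.0, -0.0, -1.0]]
ft_force: [-0.5, 0.1, -0.4]
finger_gap: 0.0875
```

Request:
servo_tool --deltas "1 0.046 0.012 0 0 0 -0.082; 1 0.045 0.015 0 0 0 -0.082; 1 0.044 0.019 0 0 0 -0.082; 1 0.042 0.022 0 0 0 -0.082; 1 0 0 0 0 0 0"

```text
time_s: 1.98
eef_pos: [0.6192, -0.0014, 0.1996]
eef_rot: [[-0.01, 1.0, -0.001], [1.0, 0.01, 0.003], [0.003, -0.001, -1.0]]
ft_force: [0.4, -0.0, -1.1]
finger_gap: 0.088
```

```bash
python3 - <<'E'
from plan import *
plan([.619,-.006,.08],0,5)
print(state()["eef_pos"],state()["eef_rot"])
E
```

```text
0 [-0.001  -0.      0.0239] [-0.0001 -0.0005  0.0019]
1 [-0.001  -0.      0.0239] [-0.0001 -0.0005  0.0019]
2 [-0.0009 -0.      0.0239] [-0.0001 -0.0005  0.0019]
3 [-0.0009 -0.      0.0239] [-0.0001 -0.0005  0.0019]
4 [-0.0009 -0.      0.0239] [-0.0001 -0.0005  0.0019]
t 1.975 f [ 0.3693 -0.0139 -1.0636] gap 0.08804005520577923 q [ 0.2751  0.4491 -0.4877  1.5863  0.2205  1.162  -0.2499]
[ 0.6192 -0.0014  0.1996] [[-0.0096  1.     -0.0007]
 [ 0.9999  0.0096  0.0027]
 [ 0.0027 -0.0006 -1.    ]]
```

Request:
servo_tool --deltas "1 -0.0045 0 0 0 0 0; 1 0 0 0.04 0 0 0; 1 0 0 0.04 0 0 0; 1 0 0 0.035 0 0 0; 1 0 0 0.025 0 0 0"

```text
time_s: 2.6
eef_pos: [0.6173, -0.0138, 0.0587]
eef_rot: [[0.001, 1.0, -0.002], [1.0, -0.001, -0.001], [-0.001, -0.002, -1.0]]
ft_force: [-0.0, 0.7, 0.1]
finger_gap: 0.088
```

```bash
python3 - <<'E'
from plan import *
from h import *
for n in ("scene","top"):
    im,d=optics.get_image(n); x,y,w,h=((200,140,100,100) if n=="scene" else (210,105,100,100))
    cv2.imwrite(f"pics/{n}1.png",cv2.resize(im[y:y+h,x:x+w,::-1],None,fx=6,fy=6,interpolation=cv2.INTER_CUBIC))
E
```

```text
(no output)
```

View pics/scene1.png

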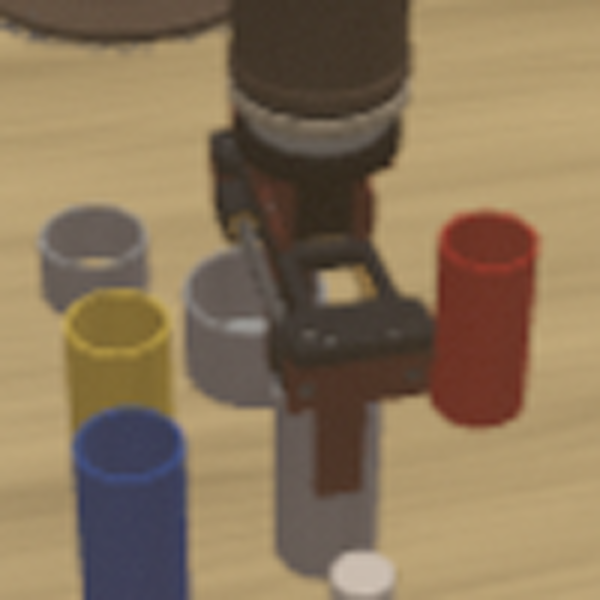

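The far finger (340,440) is in front of the beaker (327,480), and nothing else is touched. I'll check the TCP's y position once it has settled.

```bash
python3 - <<'E'
from plan import *
s=state();print(s["eef_pos"]);print(s["eef_rot"]);plan([.619,-.006,.056],0,1)
from h import *
print((proj("scene",[[.619+.05,-.006,.075],[.619+.05,-.0138,.075],[.619,-.006,.05]])-[200,140])*6)
E
```

```text
[ 0.616  -0.0136  0.0576]
[[ 0.0001  1.     -0.0053]
 [ 1.     -0.0001 -0.0013]
 [-0.0013 -0.0053 -1.    ]]
0 [0.0076 0.003  0.0016] [-0.0053  0.0013 -0.0001]
t 2.7 f [-0.519  -0.5515  0.2125] gap 0.08780986648454944 q [ 0.2548  0.5909 -0.438   1.7261  0.3077  0.8987 -0.3129]
[[349.0984 502.8525]
 [333.3207 505.4183]
 [322.3239 472.9655]]
```

Request:
servo_tool --deltas "1 0.007 0.003 0.001 -0.005 0.001 0; 1 0 0 0 0 0 0"

```text
time_s: 2.95
eef_pos: [0.6226, -0.0031, 0.0609]
eef_rot: [[-0.003, 1.0, 0.008], [1.0, 0.003, 0.001], [0.001, 0.008, -1.0]]
ft_force: [-0.8, -0.4, -0.2]
finger_gap: 0.088
```

```bash
python3 - <<'E'
from plan import *
s=state();print(s["eef_pos"]);plan([.619,-.006,.056],0,1)
E
```

```text
[ 0.6226 -0.0031  0.0609]
0 [-0.0029 -0.0036  0.0049] [ 0.0075 -0.0013  0.0033]
t 2.95 f [-0.7644 -0.4486 -0.1687] gap 0.08799626820254379 q [ 0.2414  0.5896 -0.4412  1.7196  0.3091  0.8939 -0.3249]
```

Request:
servo_tool --deltas "1 0 0 0 0 0 0; 1 0 0 0 0 0 0"

```text
time_s: 3.2
eef_pos: [0.6219, -0.0038, 0.06]
eef_rot: [[-0.003, 1.0, 0.006], [1.0, 0.003, 0.001], [0.001, 0.006, -1.0]]
ft_force: [-0.2, 0.2, 0.5]
finger_gap: 0.0876
```

Request:
servo_tool --deltas "1 0 0 0 0 0 0; 1 0 0 0 0 0 0"

```text
time_s: 3.45
eef_pos: [0.6216, -0.0038, 0.0594]
eef_rot: [[-0.003, 1.0, 0.005], [1.0, 0.003, 0.001], [0.001, 0.005, -1.0]]
ft_force: [-0.2, 0.1, 0.3]
finger_gap: 0.088
```

Request:
servo_tool --deltas "1 -0.002 -0.0025 0.002 0.005 0 0; 1 0 0 0 0 0 0; 0.4 0 0 0 0 0 0; 0.1 0 0 0 0 0 0; -1 0 0 0 0 0 0" --squeeze 15

```text
time_s: 4.08
eef_pos: [0.6192, -0.0057, 0.0574]
eef_rot: [[-0.003, 1.0, 0.0], [1.0, 0.003, 0.001], [0.001, 0.0, -1.0]]
ft_force: [-0.7, 0.5, -0.4]
finger_gap: 0.0611
```

Request:
servo_tool --deltas "-1 0 0 0 0 0 0; -1 0 0 0 0 0 0; -1 0 0 0 0 0 0"

```text
time_s: 4.45
eef_pos: [0.6192, -0.0057, 0.0573]
eef_rot: [[-0.003, 1.0, 0.0], [1.0, 0.003, 0.001], [0.001, 0.0, -1.0]]
ft_force: [0.7, -0.1, 0.0]
finger_gap: 0.0545
```

Gripped: the gap reads 54.5 mm, which fits the beaker's 54 mm. Now I'll lift it straight up gently. It needs to clear the red beaker, whose rim is at 0.11.

Request:
servo_tool --deltas "-1 0 0 -0.01 0 0 0; -1 0 0 -0.025 0 0 0; -1 0 0 -0.04 0 0 0; -1 0 0 -0.04 0 0 0; -1 0 0 -0.035 0 0 0"

```text
time_s: 5.08
eef_pos: [0.619, -0.0058, 0.2095]
eef_rot: [[-0.003, 1.0, 0.001], [1.0, 0.003, 0.001], [0.001, 0.001, -1.0]]
ft_force: [1.3, -0.9, -1.1]
finger_gap: 0.0545
```

Request:
servo_tool --deltas "-1 0 0 -0.015 0 0 0; -1 0 0 0 0 0 0"

```text
time_s: 5.32
eef_pos: [0.6193, -0.0059, 0.2229]
eef_rot: [[-0.003, 1.0, 0.001], [1.0, 0.003, 0.001], [0.001, 0.001, -1.0]]
ft_force: [-0.1, 0.7, -2.4]
finger_gap: 0.0546
```

```bash
python3 - <<'E'
from plan import *
from h import *
plan([.6255,.3175,.22],22,10)
im,d=optics.get_image("scene"); cv2.imwrite("pics/scene2.png",im[:,:,::-1])
E
```

```text
0 [0.0323 0.0007 0.0003] [ 0.0001 -0.0001 -0.0381]
1 [0.0323 0.0019 0.0003] [ 0.0001 -0.0001 -0.0381]
2 [0.0322 0.0032 0.0003] [ 0.0001 -0.0001 -0.0381]
3 [0.032  0.0044 0.0003] [ 0.0001 -0.0001 -0.0381]
4 [0.0319 0.0056 0.0003] [ 0.0001 -0.0001 -0.0381]
5 [0.0316 0.0068 0.0003] [ 0.0001 -0.0001 -0.0381]
6 [0.0313 0.008  0.0003] [ 0.0001 -0.0001 -0.0381]
7 [0.031  0.0092 0.0003] [ 0.0001 -0.0001 -0.0381]
8 [0.0306 0.0104 0.0003] [ 0.0001 -0.0001 -0.0381]
9 [0.0302 0.0115 0.0003] [ 0.0001 -0.0001 -0.0381]
t 5.325 f [-0.139   0.6791 -2.4274] gap 0.05463072772870953 q [ 0.2827  0.4298 -0.4896  1.5579  0.2107  1.2054 -0.2414]
```

View pics/scene2.png

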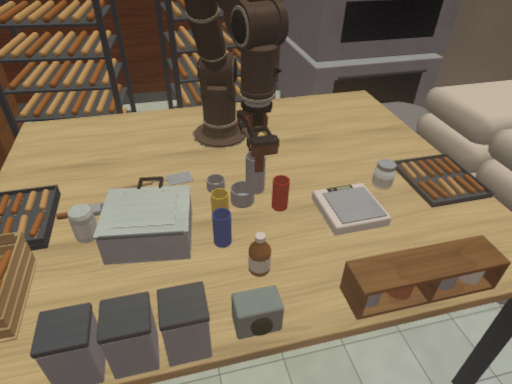

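The beaker hangs upright in the gripper at about (256,175), well clear of the others. Next I carry it to the scale.

Request:
servo_tool --deltas "-1 0.032 0.001 0 0 0 -0.038; -1 0.032 0.002 0 0 0 -0.038; -1 0.032 0.003 0 0 0 -0.038; -1 0.032 0.004 0 0 0 -0.038; -1 0.032 0.006 0 0 0 -0.038"

```text
time_s: 6.0
eef_pos: [0.6214, 0.1557, 0.2202]
eef_rot: [[-0.193, 0.981, -0.003], [0.981, 0.193, 0.0], [0.001, -0.003, -1.0]]
ft_force: [-0.4, 0.0, -1.3]
finger_gap: 0.0541
```

Request:
servo_tool --deltas "-1 0.032 0.007 0 0 0 -0.038; -1 0.031 0.008 0 0 0 -0.038; -1 0.031 0.009 0 0 0 -0.038; -1 0.031 0.010 0 0 0 -0.038; -1 0.030 0.011 0 0 0 -0.038"

```text
time_s: 6.62
eef_pos: [0.6238, 0.3172, 0.22]
eef_rot: [[-0.375, 0.927, -0.003], [0.927, 0.375, -0.001], [0.001, -0.003, -1.0]]
ft_force: [0.5, -0.3, -0.8]
finger_gap: 0.0546
```

Request:
servo_tool --deltas "-1 0 0 0 0 0 0; -1 0 0 0 0 0 0; -1 0 0 0 0 0 0"

```text
time_s: 7.0
eef_pos: [0.6251, 0.3148, 0.2219]
eef_rot: [[-0.372, 0.928, -0.001], [0.928, 0.372, -0.0], [-0.0, -0.001, -1.0]]
ft_force: [0.1, -1.3, -1.0]
finger_gap: 0.0548
```

```bash
python3 - <<'E'
from plan import *
plan([.6255,.3175,.112],22,4)
print(state()["eef_pos"])
E
```

```text
0 [0.0006 0.0004 0.0275] [-0.0002  0.     -0.0008]
1 [0.0006 0.0004 0.0275] [-0.0002  0.     -0.0008]
2 [0.0006 0.0004 0.0275] [-0.0002  0.     -0.0008]
3 [0.0006 0.0004 0.0275] [-0.0002  0.     -0.0008]
t 7.0 f [ 0.1192 -1.2677 -0.9775] gap 0.054786220862737454 q [-0.1744  0.5977 -0.596   1.3309  0.3328  1.3126 -0.3928]
[0.6251 0.3148 0.2219]
```

Request:
servo_tool --deltas "-1 0.001 0.001 0.025 0 0 0; -1 0.001 0 0.030 0 0 0; -1 0 0 0.025 0 0 0; -1 0 0 0.017 0 0 0; -1 0 0 0 0 0 0"

```text
time_s: 7.62
eef_pos: [0.6245, 0.3178, 0.1244]
eef_rot: [[-0.373, 0.928, -0.002], [0.928, 0.373, -0.0], [0.0, -0.002, -1.0]]
ft_force: [-1.0, -0.2, -1.7]
finger_gap: 0.0548
```

Request:
servo_tool --deltas "-1 0 0 0.004 0 0 0; -1 0 0 0.003 0 0 0; -1 0 0 0 0 0 0; -1 0 0 0 0 0 0"

```text
time_s: 8.12
eef_pos: [0.6249, 0.3191, 0.119]
eef_rot: [[-0.374, 0.928, 0.0], [0.928, 0.374, 0.001], [0.001, 0.001, -1.0]]
ft_force: [0.5, 0.7, -1.7]
finger_gap: 0.0544
```

Request:
servo_tool --deltas "-1 0 0 0.004 0 0 0; -1 0 0 0.002 0 0 0; -1 0 0 0 0 0 0"

```text
time_s: 8.5
eef_pos: [0.6247, 0.3189, 0.1123]
eef_rot: [[-0.374, 0.928, -0.0], [0.928, 0.374, 0.001], [0.001, -0.0, -1.0]]
ft_force: [-0.1, 0.6, -1.4]
finger_gap: 0.0543
```

Request:
servo_tool --deltas "-1 0 0 0.001 0 0 0; -1 0 0 0 0 0 0; -1 0 0 0 0 0 0"

```text
time_s: 8.88
eef_pos: [0.6248, 0.319, 0.1117]
eef_rot: [[-0.374, 0.928, 0.0], [0.928, 0.374, 0.001], [0.001, 0.0, -1.0]]
ft_force: [0.6, 0.3, -1.3]
finger_gap: 0.0545
```

```bash
python3 - <<'E'
from plan import *
from h import *
for n in ("scene","top"):
    im,d=optics.get_image(n); x,y,w,h=((300,130,100,100) if n=="scene" else (130,100,100,100))
    cv2.imwrite(f"pics/{n}3.png",cv2.resize(im[y:y+h,x:x+w,::-1],None,fx=6,fy=6,interpolation=cv2.INTER_CUBIC))
E
```

```text
(no output)
```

View pics/scene3.png

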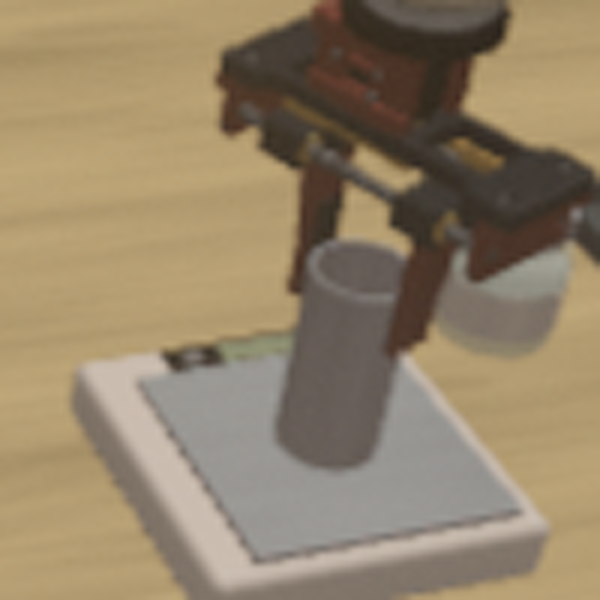

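The beaker is over the pan, with its base at (332,440) and rim at (362,275). The lean is parallel to the fingers, so it comes from perspective. The force still shows the beaker's weight, so I'll lower by small steps.

Request:
servo_tool --deltas "-1 0 0 0.001 0 0 0; -1 0 0 0 0 0 0; -1 0 0 0 0 0 0"

```text
time_s: 9.35
eef_pos: [0.625, 0.3191, 0.1114]
eef_rot: [[-0.374, 0.928, 0.001], [0.928, 0.374, 0.001], [0.001, 0.001, -1.0]]
ft_force: [-2.3, -0.4, 4.7]
finger_gap: 0.0548
```

Request:
servo_tool --deltas "-1 0 0 0.001 0 0 0; -1 0 0 0 0 0 0; -1 0 0 0 0 0 0"

```text
time_s: 9.72
eef_pos: [0.6252, 0.3192, 0.1112]
eef_rot: [[-0.373, 0.928, 0.001], [0.928, 0.373, 0.001], [0.001, 0.002, -1.0]]
ft_force: [-2.2, -2.0, 9.4]
finger_gap: 0.0548
```

```bash
python3 - <<'E'
from plan import *
from h import *
print(state()["ft_force"],(proj("scene",[[.6248,.319,.054],[.6248,.319,.164]])-[300,130])*6)
E
```

```text
[-2.1544 -2.0075  9.3749] [[321.6426 439.4411]
 [360.9637 269.9478]]
```

The beaker met the pan at TCP z of 0.111, as predicted. I'll ease off the push and release it slowly.

Request:
servo_tool --deltas "-1 0 0 -0.0015 0 0 0; -1 0 0 0 0 0 0; 0.35 0 0 0 0 0 0; 0.5 0 0 0 0 0 0; 0.7 0 0 0 0 0 0" --squeeze 8

```text
time_s: 10.35
eef_pos: [0.6247, 0.3189, 0.1108]
eef_rot: [[-0.374, 0.928, -0.0], [0.928, 0.374, 0.001], [0.001, -0.0, -1.0]]
ft_force: [-0.2, 0.0, 0.2]
finger_gap: 0.0723
```

Request:
servo_tool --deltas "1 0 0 0 0 0 0; 1 0 0 0 0 0 0; 1 0 0 0 0 0 0"

```text
time_s: 10.72
eef_pos: [0.6248, 0.319, 0.1111]
eef_rot: [[-0.374, 0.928, 0.0], [0.928, 0.374, 0.001], [0.001, 0.0, -1.0]]
ft_force: [-0.2, -0.4, -0.4]
finger_gap: 0.0879
```

```bash
python3 - <<'E'
from plan import *
from h import *
for n in ("scene","top"):
    im,d=optics.get_image(n); x,y,w,h=((300,130,100,100) if n=="scene" else (130,100,100,100))
    cv2.imwrite(f"pics/{n}4.png",cv2.resize(im[y:y+h,x:x+w,::-1],None,fx=6,fy=6,interpolation=cv2.INTER_CUBIC))
E
```

```text
(no output)
```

View pics/scene4.png

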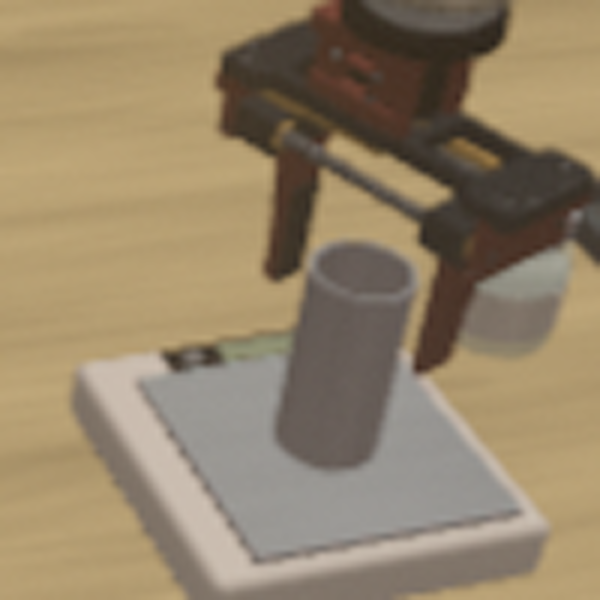

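The beaker stands free on the pan, with the fingers apart on both sides. I'll retreat straight up.

Request:
servo_tool --deltas "1 0 0 -0.03 0 0 0; 1 0 0 -0.045 0 0 0; 1 0 0 -0.045 0 0 0; 1 0 0 -0.02 0 0 0; 1 0 0 0 0 0 0"

```text
time_s: 11.45
eef_pos: [0.6254, 0.3195, 0.253]
eef_rot: [[-0.374, 0.928, 0.003], [0.928, 0.374, 0.003], [0.001, 0.004, -1.0]]
ft_force: [-0.2, 0.6, -0.4]
finger_gap: 0.0879
```

```bash
python3 - <<'E'
from plan import *
plan([.4235,-.294,.2],-8,14)
print(state()["eef_pos"])
E
```

```text
0 [-0.0353 -0.0298  0.0036] [ 0.0002 -0.0002  0.0373]
1 [-0.0363 -0.0284  0.0036] [ 0.0002 -0.0002  0.0373]
2 [-0.0374 -0.027   0.0037] [ 0.0002 -0.0002  0.0373]
3 [-0.0384 -0.0256  0.0037] [ 0.0002 -0.0002  0.0373]
4 [-0.0393 -0.0242  0.0037] [ 0.0002 -0.0002  0.0373]
5 [-0.0402 -0.0227  0.0037] [ 0.0002 -0.0002  0.0373]
6 [-0.041  -0.0212  0.0037] [ 0.0002 -0.0002  0.0373]
7 [-0.0417 -0.0196  0.0037] [ 0.0002 -0.0002  0.0373]
8 [-0.0425 -0.0181  0.0037] [ 0.0002 -0.0002  0.0373]
9 [-0.0431 -0.0165  0.0037] [ 0.0002 -0.0002  0.0373]
10 [-0.0437 -0.0148  0.0037] [ 0.0002 -0.0002  0.0373]
11 [-0.0442 -0.0132  0.0038] [ 0.0002 -0.0002  0.0373]
12 [-0.0447 -0.0115  0.0038] [ 0.0002 -0.0002  0.0373]
13 [-0.0451 -0.0099  0.0038] [ 0.0002 -0.0002  0.0373]
t 11.45 f [-0.2494  0.556  -0.3515] gap 0.08791021082889415 q [-0.1814  0.5814 -0.6015  1.2843  0.3228  1.3674 -0.3854]
[0.6254 0.3195 0.253 ]
```

Request:
servo_tool --deltas "1 -0.035 -0.030 0 0 0 0.037; 1 -0.036 -0.028 0 0 0 0.037; 1 -0.037 -0.027 0 0 0 0.037; 1 -0.038 -0.026 0 0 0 0.037; 1 -0.039 -0.024 0 0 0 0.037"

```text
time_s: 12.08
eef_pos: [0.5511, 0.0993, 0.2492]
eef_rot: [[-0.195, 0.981, -0.002], [0.981, 0.195, 0.0], [0.001, -0.002, -1.0]]
ft_force: [-0.4, -0.2, 0.9]
finger_gap: 0.0879
```

Request:
servo_tool --deltas "0 -0.040 -0.023 0 0 0 0.037; 0 -0.041 -0.021 0 0 0 0.037; 0 -0.042 -0.020 0 0 0 0.037; -0.3 -0.042 -0.018 0 0 0 0.037; -0.3 -0.043 -0.016 0 0 0 0.037"

```text
time_s: 12.7
eef_pos: [0.4793, -0.1191, 0.2494]
eef_rot: [[-0.011, 1.0, -0.002], [1.0, 0.011, 0.001], [0.001, -0.002, -1.0]]
ft_force: [0.1, -0.9, 0.2]
finger_gap: 0.0413
```

Request:
servo_tool --deltas "-0.3 -0.044 -0.015 0 0 0 0.037; -0.3 -0.044 -0.013 0 0 0 0.037; -0.3 -0.045 -0.011 0 0 0 0.037; -0.3 -0.045 -0.010 0 0 0 0.037; -0.3 0 0 0 0 0 0"

```text
time_s: 13.32
eef_pos: [0.4215, -0.2969, 0.2488]
eef_rot: [[0.141, 0.99, -0.003], [0.99, -0.141, 0.001], [0.001, -0.003, -1.0]]
ft_force: [0.1, 0.7, 0.2]
finger_gap: 0.0304
```

Request:
servo_tool --deltas "-0.3 0 0 0.02 0 0 0; -0.3 0 0 0.02 0 0 0; -0.3 0 0 0 0 0 0; -0.3 0 0 0 0 0 0"

```text
time_s: 13.82
eef_pos: [0.4245, -0.2929, 0.2108]
eef_rot: [[0.134, 0.991, 0.0], [0.991, -0.134, 0.001], [0.001, -0.0, -1.0]]
ft_force: [-0.0, -0.8, 0.7]
finger_gap: 0.0307
```

```bash
python3 - <<'E'
from plan import *
from h import *
plan([.4235,-.294,.16],-8,2)
print(state()["eef_pos"])
for n in ("scene","top"):
    im,d=optics.get_image(n); x,y,w,h=((95,120,110,100) if n=="scene" else (290,135,100,100))
    cv2.imwrite(f"pics/{n}5.png",cv2.resize(im[y:y+h,x:x+w,::-1],None,fx=6,fy=6,interpolation=cv2.INTER_CUBIC))
E
```

```text
0 [-0.0006 -0.0004  0.0254] [-0.0001 -0.0006  0.0028]
1 [-0.0006 -0.0004  0.0254] [-0.0001 -0.0006  0.0028]
t 13.825 f [-0.0251 -0.798   0.6745] gap 0.030719796063879132 q [ 0.7691  0.2357 -0.3061  1.8281  0.0781  1.0903  0.3007]
[ 0.4245 -0.2929  0.2108]
```

View pics/scene5.png

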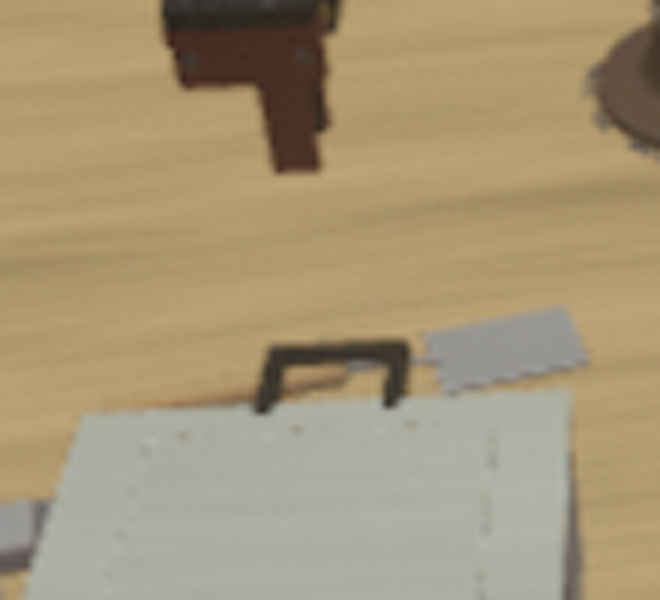

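View pics/top5.png

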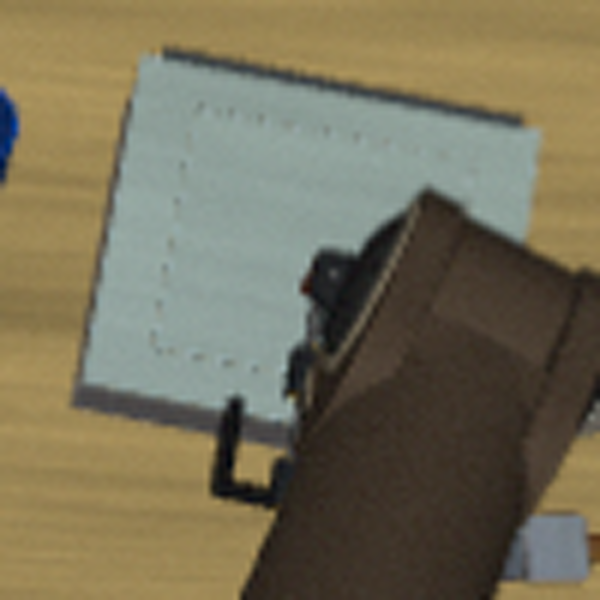

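The handle is shut and undisturbed: the bar is at (338,350) in the scene crop. The gripper is above it and lined up, with a 31 mm opening. I'll descend part way and check.

Request:
servo_tool --deltas "-0.3 -0.001 -0.001 0.03 0 0 0.005; -0.3 0 0 0.03 0 0 0; -0.3 0 0 0.01 0 0 0; -0.3 0 0 0 0 0 0; -0.3 0 0 0 0 0 0"

```text
time_s: 14.55
eef_pos: [0.4238, -0.2947, 0.1417]
eef_rot: [[0.14, 0.99, 0.002], [0.99, -0.14, -0.0], [0.0, 0.002, -1.0]]
ft_force: [0.1, 1.2, 0.3]
finger_gap: 0.031
```

```bash
python3 - <<'E'
from plan import *
from h import *
plan([.4235,-.294,.09],-8,2)
print(state()["eef_pos"])
for n in ("scene",):
    im,d=optics.get_image(n); x,y,w,h=((120,145,60,50) if n=="scene" else (290,135,100,100))
    cv2.imwrite(f"pics/{n}6.png",cv2.resize(im[y:y+h,x:x+w,::-1],None,fx=12,fy=12,interpolation=cv2.INTER_CUBIC))
E
```

```text
0 [ 0.0003 -0.0003  0.0259] [ 0.0008 -0.0001 -0.0002]
1 [ 0.0003 -0.0002  0.0259] [ 0.0008 -0.0001 -0.0002]
t 14.55 f [0.0555 1.1765 0.2982] gap 0.031010747362427617 q [ 0.76    0.308  -0.2986  1.9115  0.1101  0.9364  0.2693]
[ 0.4238 -0.2947  0.1417]
```

View pics/scene6.png

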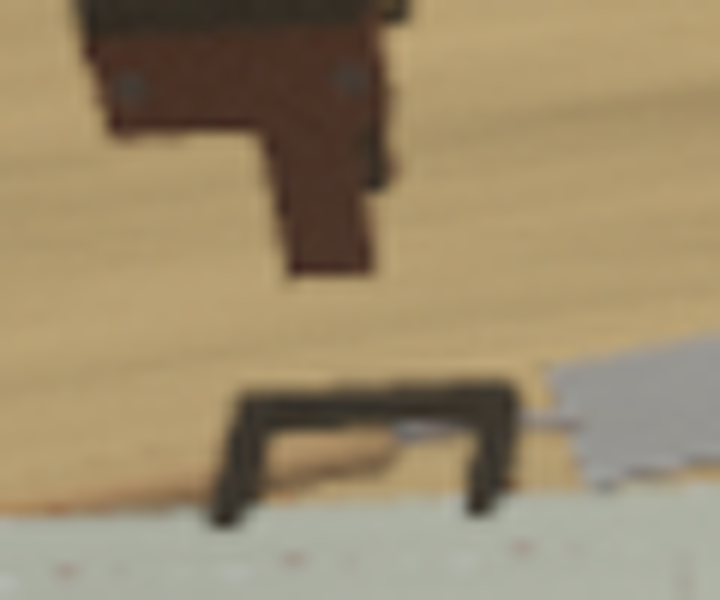

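```bash
python3 - <<'E'
from plan import *
from h import *
b=np.array([.4238,-.2947]); u=np.array([np.cos(np.radians(-8)),np.sin(np.radians(-8))]); v=np.array([-u[1],u[0]])
f=b+u*.029
for q,z in ((f,.1417),(f,.089),(b,.108),(b+.032*v,.108),(b-.032*v,.108),(b+.032*v+u*.045,.108),(b-.032*v+u*.045,.108)): print((proj("scene",[*q,z])-[120,145])*12)
E
```

```text
[[332.4747 365.3835]]
[[363.5855 529.3293]]
[[364.463  405.2835]]
[[487.7973 399.0077]]
[[240.5188 411.5901]]
[[472.9615 502.0455]]
[[217.9908 515.539 ]]
```

The finger tip appears at (330,270), but I predicted row 365. I'll check the finger's real location with depth before going lower.

```bash
python3 - <<'E'
from plan import *
from h import *
im,d=optics.get_image("scene"); np.savez("s7.npz",im=im,d=d)
m=M("scene")
def bp(u,v):
    z=d[v,u]; return m[:,:3].T@(np.append(und("scene",(u,v)),1)*z-m[:,3])
for v in range(150,184,1):
    print(v,[ (u,np.round(bp(u,v),3).tolist()) for u in (146,148,150)], im[v,148])
E
```

```text
150 [(146, [0.504, -0.287, 0.262]), (148, [0.505, -0.281, 0.262]), (150, [0.506, -0.276, 0.262])] [71 55 44]
151 [(146, [0.505, -0.287, 0.259]), (148, [0.502, -0.282, 0.257]), (150, [0.505, -0.277, 0.258])] [70 59 49]
152 [(146, [0.502, -0.288, 0.254]), (148, [0.504, -0.282, 0.255]), (150, [0.506, -0.277, 0.255])] [74 55 45]
153 [(146, [0.504, -0.288, 0.253]), (148, [0.502, -0.283, 0.251]), (150, [0.508, -0.277, 0.254])] [76 52 40]
154 [(146, [0.504, -0.289, 0.25]), (148, [0.506, -0.283, 0.25]), (150, [0.503, -0.278, 0.247])] [74 49 36]
155 [(146, [0.502, -0.289, 0.245]), (148, [0.502, -0.284, 0.244]), (150, [0.409, -0.284, 0.186])] [75 52 39]
156 [(146, [0.45, -0.293, 0.21]), (148, [0.449, -0.288, 0.208]), (150, [0.408, -0.284, 0.182])] [75 51 39]
157 [(146, [0.451, -0.294, 0.207]), (148, [0.448, -0.288, 0.204]), (150, [0.444, -0.283, 0.201])] [72 51 37]
158 [(146, [0.448, -0.295, 0.202]), (148, [0.45, -0.289, 0.202]), (150, [0.446, -0.283, 0.198])] [75 53 41]
159 [(146, [0.447, -0.295, 0.197]), (148, [0.445, -0.29, 0.195]), (150, [0.448, -0.284, 0.197])] [75 52 40]
160 [(146, [0.44
[... 1910 characters left out ...]
50, [0.421, -0.295, 0.113])] [108  92  68]
178 [(146, [0.426, -0.307, 0.115]), (148, [0.428, -0.301, 0.115]), (150, [0.426, -0.295, 0.113])] [62 55 46]
179 [(146, [0.426, -0.308, 0.111]), (148, [0.43, -0.302, 0.113]), (150, [0.428, -0.296, 0.111])] [59 54 44]
180 [(146, [0.424, -0.309, 0.106]), (148, [0.426, -0.302, 0.106]), (150, [0.43, -0.296, 0.108])] [84 73 54]
181 [(146, [0.311, -0.318, 0.022]), (148, [0.305, -0.312, 0.016]), (150, [0.306, -0.305, 0.016])] [159 132  95]
182 [(146, [0.308, -0.319, 0.015]), (148, [0.316, -0.312, 0.02]), (150, [0.31, -0.306, 0.014])] [164 134  97]
183 [(146, [0.312, -0.32, 0.014]), (148, [0.312, -0.313, 0.013]), (150, [0.312, -0.306, 0.011])] [137 111  79]
```

```bash
python3 - <<'E'
from h import *
np.set_printoptions(precision=3,suppress=True)
f=np.load("scene0.npz"); d=f["d"]; im=f["im"]; m=M("scene")
cv2.imwrite("pics/s0f.png",cv2.resize(im[80:145,0:100,::-1],None,fx=8,fy=8,interpolation=cv2.INTER_CUBIC))
def bp(u,v,d=d):
    z=d[v,u]; return m[:,:3].T@(np.append(und("scene",(u,v)),1)*z-m[:,3])
for v in range(116,138): print(v,[(u,bp(u,v).round(3).tolist()) for u in (36,37,38,39,68,69,70,71)])
print(proj("scene",[.258,-.569,.2]))
E
```

```text
116 [(36, [-0.77, -0.937, -0.191]), (37, [-0.781, -0.935, -0.196]), (38, [-0.797, -0.935, -0.204]), (39, [-0.785, -0.926, -0.199]), (68, [0.25, -0.519, 0.265]), (69, [0.244, -0.517, 0.262]), (70, [-0.742, -0.752, -0.197]), (71, [-0.75, -0.749, -0.201])]
117 [(36, [-0.786, -0.944, -0.204]), (37, [-0.782, -0.938, -0.203]), (38, [-0.779, -0.931, -0.202]), (39, [-0.774, -0.925, -0.2]), (68, [0.249, -0.52, 0.262]), (69, [0.243, -0.518, 0.259]), (70, [0.242, -0.516, 0.258]), (71, [-0.751, -0.751, -0.208])]
118 [(36, [-0.77, -0.941, -0.203]), (37, [-0.774, -0.937, -0.205]), (38, [-0.77, -0.93, -0.204]), (39, [-0.765, -0.924, -0.202]), (68, [0.246, -0.521, 0.257]), (69, [0.245, -0.519, 0.256]), (70, [0.244, -0.516, 0.255]), (71, [-0.294, -0.643, 0.001])]
119 [(36, [-0.759, -0.939, -0.204]), (37, [-0.763, -0.935, -0.207]), (38, [-0.751, -0.926, -0.201]), (39, [-0.77, -0.927, -0.211]), (68, [0.248, -0.522, 0.254]), (69, [0.249, -0.518, 0.255]), (70, [0.245, -0.517, 0.253]), (71, [-0.281, -0.641, 0.002])]
120 [(36, [-0.757, -0.94, -0.209]), (37, [-0.759, -0.936, -0.21]), (38, [-0.751, -0.928, -
[... 3687 characters left out ...]
 [0.289, -0.609, 0.231]), (39, [0.287, -0.607, 0.229]), (68, [-0.134, -0.636, -0.001]), (69, [-0.133, -0.632, -0.0]), (70, [-0.125, -0.626, 0.003]), (71, [-0.124, -0.622, 0.004])]
136 [(36, [-0.155, -0.767, -0.001]), (37, [-0.148, -0.761, 0.003]), (38, [0.291, -0.61, 0.228]), (39, [0.285, -0.609, 0.225]), (68, [-0.125, -0.635, -0.0]), (69, [-0.117, -0.629, 0.003]), (70, [-0.121, -0.626, 0.001]), (71, [-0.118, -0.622, 0.002])]
137 [(36, [-0.141, -0.763, 0.002]), (37, [-0.139, -0.759, 0.002]), (38, [-0.136, -0.754, 0.004]), (39, [0.288, -0.609, 0.223]), (68, [-0.108, -0.632, 0.004]), (69, [-0.111, -0.629, 0.002]), (70, [-0.104, -0.623, 0.005]), (71, [-0.109, -0.62, 0.002])]
[[ 56.638 137.277]]
```

View pics/s0f.png

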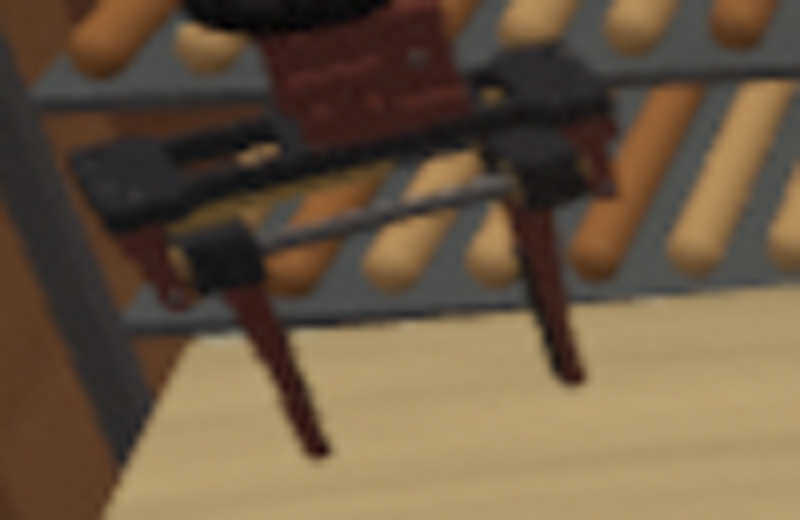

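The depth image puts the finger tips about 25 mm above the reported TCP, at z of 0.168 against 0.142, and the start picture shows the same. The text says the TCP lies at the tips. A light touch of the shut fingers on top of the bar will show where the tips really are: contact at TCP z of about 0.114 supports the text, about 0.09 supports the image.

Request:
servo_tool --deltas "-1 0 0 0 0 0 0; -1 0 0 0 0 0 0; -1 0 0 0.01 0 0 0; -1 0 0 0.01 0 0 0; -1 0 0 0 0 0 0" --squeeze 5

```text
time_s: 15.28
eef_pos: [0.4223, -0.2938, 0.1192]
eef_rot: [[0.139, 0.99, -0.002], [0.99, -0.139, 0.002], [0.002, -0.002, -1.0]]
ft_force: [0.1, 0.7, -0.2]
finger_gap: 0.0003
```

Request:
servo_tool --deltas "-1 0 0 0.002 0 0 0; -1 0 0 0.002 0 0 0; -1 0 0 0 0 0 0; -1 0 0 0 0 0 0"

```text
time_s: 15.78
eef_pos: [0.4232, -0.2943, 0.1167]
eef_rot: [[0.14, 0.99, 0.0], [0.99, -0.14, 0.001], [0.001, 0.0, -1.0]]
ft_force: [0.1, -0.1, 0.5]
finger_gap: 0.0003
```

Request:
servo_tool --deltas "-1 0 0 0.002 0 0 0; -1 0 0 0.001 0 0 0; -1 0 0 0 0 0 0; -1 0 0 0 0 0 0"

```text
time_s: 16.27
eef_pos: [0.4231, -0.2943, 0.1136]
eef_rot: [[0.14, 0.99, 0.0], [0.99, -0.14, 0.001], [0.001, -0.0, -1.0]]
ft_force: [-0.4, -0.2, -0.5]
finger_gap: 0.0007
```

Request:
servo_tool --deltas "-1 0 0 0.002 0 0 0; -1 0 0 0.001 0 0 0; -1 0 0 0 0 0 0; -1 0 0 0 0 0 0"

```text
time_s: 16.77
eef_pos: [0.4231, -0.2943, 0.1105]
eef_rot: [[0.14, 0.99, -0.0], [0.99, -0.14, 0.001], [0.001, -0.0, -1.0]]
ft_force: [-0.8, -0.4, 0.6]
finger_gap: 0.0009
```

Request:
servo_tool --deltas "-1 0 0 0.002 0 0 0; -1 0 0 0.002 0 0 0; -1 0 0 0 0 0 0; -1 0 0 0 0 0 0"

```text
time_s: 17.27
eef_pos: [0.4231, -0.2943, 0.1065]
eef_rot: [[0.14, 0.99, -0.0], [0.99, -0.14, 0.001], [0.001, -0.0, -1.0]]
ft_force: [0.5, -0.6, -0.4]
finger_gap: 0.0005
```

Request:
servo_tool --deltas "-1 0 0 0.003 0 0 0; -1 0 0 0.003 0 0 0; -1 0 0 0.002 0 0 0; -1 0 0 0 0 0 0; -1 0 0 0 0 0 0"

```text
time_s: 17.9
eef_pos: [0.4231, -0.2943, 0.0986]
eef_rot: [[0.14, 0.99, 0.0], [0.99, -0.14, 0.001], [0.001, -0.0, -1.0]]
ft_force: [-0.9, -0.4, 1.0]
finger_gap: 0.0006
```

```bash
python3 - <<'E'
from plan import *
from h import *
s=state();print(s["eef_pos"],s["ft_force"])
im,d=optics.get_image("scene"); x,y,w,h=(120,145,60,50)
cv2.imwrite(f"pics/scene8.png",cv2.resize(im[y:y+h,x:x+w,::-1],None,fx=12,fy=12,interpolation=cv2.INTER_CUBIC))
E
```

```text
[ 0.4231 -0.2943  0.0986] [-0.8916 -0.3636  1.0016]
```

View pics/scene8.png

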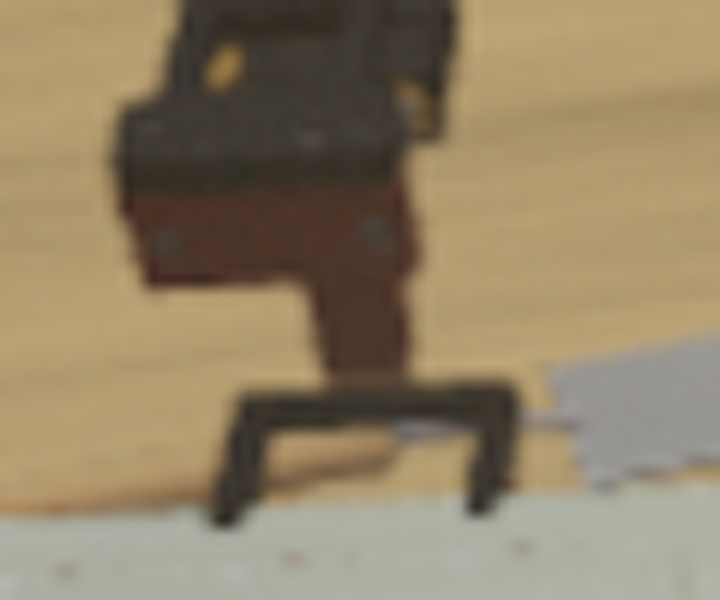

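The finger tip appears right at the bar's top edge (365,383) with no contact force yet, so the tips really are above the reported TCP. I'll continue in small steps until contact.

Request:
servo_tool --deltas "-1 0 0 0.002 0 0 0; -1 0 0 0 0 0 0; -1 0 0 0 0 0 0"

```text
time_s: 18.32
eef_pos: [0.4231, -0.2942, 0.0965]
eef_rot: [[0.14, 0.99, -0.0], [0.99, -0.14, 0.001], [0.001, -0.0, -1.0]]
ft_force: [0.4, -0.2, 0.1]
finger_gap: 0.0004
```

Request:
servo_tool --deltas "-1 0 0 0.002 0 0 0; -1 0 0 0 0 0 0; -1 0 0 0 0 0 0"

```text
time_s: 18.7
eef_pos: [0.4231, -0.2942, 0.0945]
eef_rot: [[0.14, 0.99, -0.0], [0.99, -0.14, 0.001], [0.001, -0.0, -1.0]]
ft_force: [0.2, 0.8, 0.7]
finger_gap: 0.0004
```

Request:
servo_tool --deltas "-1 0 0 0.002 0 0 0; -1 0 0 0 0 0 0; -1 0 0 0 0 0 0"

```text
time_s: 19.08
eef_pos: [0.4231, -0.2942, 0.0925]
eef_rot: [[0.14, 0.99, 0.0], [0.99, -0.14, 0.001], [0.001, -0.0, -1.0]]
ft_force: [0.2, 1.0, 0.4]
finger_gap: 0.0006
```

Request:
servo_tool --deltas "-1 0 0 0.002 0 0 0; -1 0 0 0 0 0 0; -1 0 0 0 0 0 0"

```text
time_s: 19.45
eef_pos: [0.4233, -0.2944, 0.0918]
eef_rot: [[0.14, 0.99, 0.0], [0.99, -0.14, 0.0], [0.0, 0.0, -1.0]]
ft_force: [-3.2, 1.9, 12.4]
finger_gap: 0.0005
```

Request:
servo_tool --deltas "-1 0 0 0.002 0 0 0; -1 0 0 0 0 0 0; -1 0 0 0 0 0 0"

```text
time_s: 19.82
eef_pos: [0.4234, -0.2945, 0.0915]
eef_rot: [[0.14, 0.99, 0.001], [0.99, -0.14, -0.001], [-0.0, 0.001, -1.0]]
ft_force: [-10.1, 5.2, 30.3]
finger_gap: 0.0006
```

```bash
python3 - <<'E'
from plan import *
from h import *
s=state();print(s["eef_pos"],s["ft_force"])
im,d=optics.get_image("scene"); x,y,w,h=(120,145,60,50)
cv2.imwrite(f"pics/scene9.png",cv2.resize(im[y:y+h,x:x+w,::-1],None,fx=12,fy=12,interpolation=cv2.INTER_CUBIC))
m=M("scene")
def bp(u,v):
    z=d[v,u]; return m[:,:3].T@(np.append(und("scene",(u,v)),1)*z-m[:,3])
for v in range(168,183): print(v,[bp(u,v).round(3).tolist() for u in (145,150,152,156)])
E
```

```text
[ 0.4234 -0.2945  0.0915] [-10.1387   5.156   30.3086]
168 [[0.503, -0.299, 0.203], [0.505, -0.285, 0.202], [0.506, -0.279, 0.202], [0.205, -0.282, 0.001]]
169 [[0.505, -0.299, 0.201], [0.506, -0.285, 0.2], [0.505, -0.28, 0.198], [0.209, -0.282, -0.001]]
170 [[0.505, -0.299, 0.198], [0.433, -0.29, 0.147], [0.432, -0.285, 0.145], [0.221, -0.282, 0.002]]
171 [[0.215, -0.323, -0.0], [0.431, -0.291, 0.143], [0.43, -0.285, 0.141], [0.229, -0.283, 0.003]]
172 [[0.217, -0.323, -0.003], [0.437, -0.291, 0.142], [0.43, -0.286, 0.137], [0.231, -0.283, -0.0]]
173 [[0.229, -0.323, 0.001], [0.431, -0.292, 0.135], [0.429, -0.286, 0.133], [0.241, -0.283, 0.003]]
174 [[0.239, -0.323, 0.003], [0.431, -0.293, 0.131], [0.433, -0.287, 0.132], [0.25, -0.283, 0.004]]
175 [[0.24, -0.323, -0.001], [0.431, -0.293, 0.127], [0.433, -0.287, 0.128], [0.251, -0.284, 0.0]]
176 [[0.251, -0.323, 0.002], [0.431, -0.294, 0.124], [0.433, -0.288, 0.124], [0.422, -0.276, 0.115]]
177 [[0.421, -0.31, 0.115], [0.432, -0.294, 0.121], [0.43, -0.288, 0.118], [0.426, -0.277, 0.113]]
178 [[0.425, -0.31, 0.114], [0.429, -0.295, 0.115], [0.427, -0.289, 0.112], [0.431, -0.277, 0.113]]
179 [[0.427, -0.311, 0.112], [0.427, -0.296, 0.109], [0.428, -0.29, 0.109], [0.432, -0.277, 0.11]]
180 [[0.423, -0.312, 0.105], [0.428, -0.296, 0.106], [0.305, -0.298, 0.019], [0.302, -0.284, 0.014]]
181 [[0.312, -0.322, 0.023], [0.312, -0.305, 0.02], [0.306, -0.298, 0.015], [0.303, -0.285, 0.01]]
182 [[1.432, -0.227, 0.816], [0.307, -0.306, 0.012], [0.31, -0.299, 0.013], [0.296, -0.286, 0.001]]
```

View pics/scene9.png

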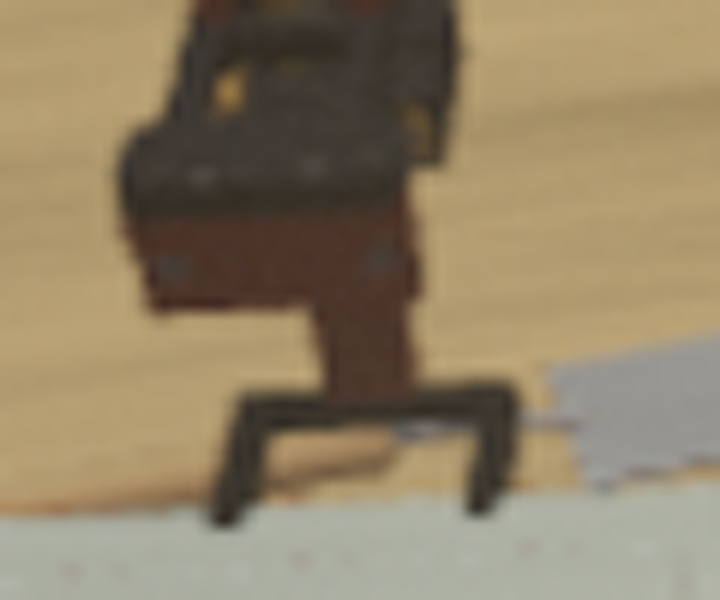

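Contact came at TCP z of 0.092 with the bar's top at 0.114, and the depth image shows the tip at about 0.115. So the true tips lie about 22 mm behind the reported TCP. To get the pads on the bar I need TCP z of about 0.067. I'll back off, open to 31 mm and descend around the bar.

Request:
servo_tool --deltas "-1 0 0 -0.01 0 0 0; -1 0 0 -0.02 0 0 0; -0.3 0 0 0 0 0 0; -0.3 0 0 0 0 0 0; -0.3 0 0 0 0 0 0"

```text
time_s: 20.5
eef_pos: [0.4226, -0.294, 0.1177]
eef_rot: [[0.14, 0.99, -0.001], [0.99, -0.14, 0.002], [0.002, -0.001, -1.0]]
ft_force: [0.1, 0.5, -0.4]
finger_gap: 0.0267
```

```bash
python3 - <<'E'
from plan import *
plan([.424,-.294,.068],-8,3)
print(state()["eef_pos"])
E
```

```text
0 [0.     0.0005 0.0166] [-0.0004 -0.0005 -0.0001]
1 [0.0001 0.0005 0.0166] [-0.0004 -0.0005 -0.0001]
2 [0.0001 0.0005 0.0166] [-0.0004 -0.0005 -0.0001]
t 20.5 f [ 0.0959  0.4529 -0.4062] gap 0.02673966637924743 q [ 0.755   0.3376 -0.2948  1.9363  0.1232  0.8867  0.2577]
[ 0.4226 -0.294   0.1177]
```

Request:
servo_tool --deltas "-0.3 0 0.001 0 0 0 0; -0.3 0 0 0.012 0 0 0; -0.3 0 0 0.010 0 0 0; -0.3 0 0 0 0 0 0"

```text
time_s: 21.0
eef_pos: [0.4232, -0.2939, 0.0952]
eef_rot: [[0.139, 0.99, -0.002], [0.99, -0.139, 0.002], [0.002, -0.002, -1.0]]
ft_force: [-0.1, -0.3, 0.3]
finger_gap: 0.0304
```

Request:
servo_tool --deltas "-0.3 0 0 0.010 0 0 0; -0.3 0 0 0.010 0 0 0; -0.3 0 0 0.007 0 0 0; -0.3 0 0 0 0 0 0; -0.3 0 0 0 0 0 0"

```text
time_s: 21.62
eef_pos: [0.4242, -0.2944, 0.0697]
eef_rot: [[0.14, 0.99, 0.0], [0.99, -0.14, 0.001], [0.001, 0.0, -1.0]]
ft_force: [-0.2, -0.4, -0.2]
finger_gap: 0.0307
```

```bash
python3 - <<'E'
from plan import *
from h import *
s=state();print(s["eef_pos"],s["ft_force"])
im,d=optics.get_image("scene"); x,y,w,h=(120,145,60,50)
cv2.imwrite(f"pics/scene10.png",cv2.resize(im[y:y+h,x:x+w,::-1],None,fx=12,fy=12,interpolation=cv2.INTER_CUBIC))
E
```

```text
[ 0.4242 -0.2944  0.0697] [-0.1896 -0.3768 -0.2226]
```

View pics/scene10.png

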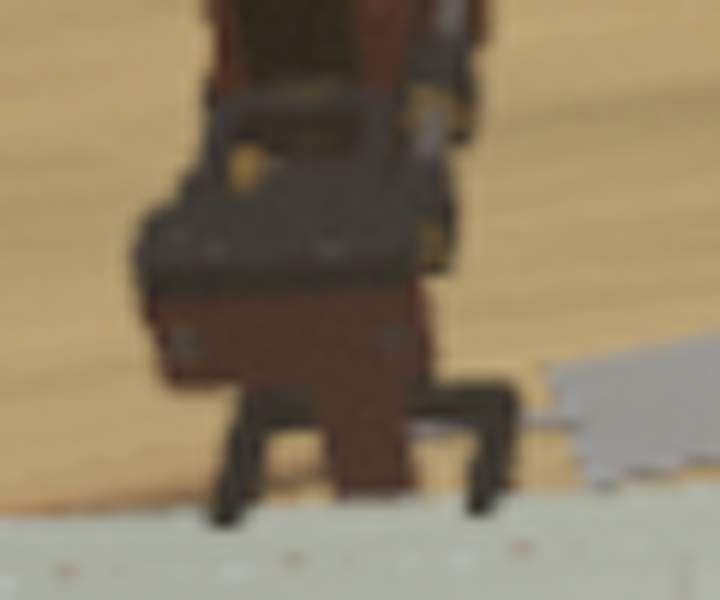

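One finger sits on the lid side of the bar, between the arms at (240,450) and (495,450). There's no contact force. I'll close on the bar.

Request:
servo_tool --deltas "-1 0 0 0 0 0 0; -1 0 0 0 0 0 0; -1 0 0 0 0 0 0; -1 0 0 0 0 0 0" --squeeze 25

```text
time_s: 22.18
eef_pos: [0.4239, -0.2944, 0.0697]
eef_rot: [[0.14, 0.99, -0.0], [0.99, -0.14, 0.001], [0.001, -0.0, -1.0]]
ft_force: [-1.4, -0.3, 3.6]
finger_gap: 0.0115
```

```bash
python3 - <<'E'
from plan import *
R0=.25;n=26
s=state(); p0=s["eef_pos"]; Rm=s["eef_rot"]; print(p0,s["ft_force"])
u=np.array([np.cos(np.radians(-8)),np.sin(np.radians(-8)),0])
prev=np.zeros(3)
for i in range(1,n+1):
    a=.785*i/n; w=u*R0*(1-np.cos(a))+np.array([0,0,R0*np.sin(a)])
    print(i,round(a,3),(Rm.T@(w-prev)).round(4)); prev=w
print(p0+w)
E
```

```text
[ 0.4239 -0.2944  0.0697] [-1.3658 -0.3166  3.557 ]
1 0.03 [ 0.      0.0001 -0.0075]
2 0.06 [ 0.      0.0003 -0.0075]
3 0.091 [ 0.      0.0006 -0.0075]
4 0.121 [ 0.      0.0008 -0.0075]
5 0.151 [ 0.      0.001  -0.0075]
6 0.181 [ 0.      0.0012 -0.0074]
7 0.211 [ 0.      0.0015 -0.0074]
8 0.242 [ 0.      0.0017 -0.0074]
9 0.272 [ 0.      0.0019 -0.0073]
10 0.302 [ 0.      0.0021 -0.0072]
11 0.332 [ 0.      0.0024 -0.0072]
12 0.362 [ 0.      0.0026 -0.0071]
13 0.393 [ 0.      0.0028 -0.007 ]
14 0.423 [ 0.      0.003  -0.0069]
15 0.453 [ 0.      0.0032 -0.0068]
16 0.483 [ 0.      0.0034 -0.0067]
17 0.513 [ 0.      0.0036 -0.0066]
18 0.543 [ 0.      0.0038 -0.0065]
19 0.574 [ 0.      0.004  -0.0064]
20 0.604 [ 0.      0.0042 -0.0063]
21 0.634 [ 0.      0.0044 -0.0061]
22 0.664 [ 0.      0.0046 -0.006 ]
23 0.694 [ 0.      0.0047 -0.0059]
24 0.725 [ 0.      0.0049 -0.0057]
25 0.755 [ 0.      0.0051 -0.0056]
26 0.785 [ 0.      0.0053 -0.0054]
[ 0.4964 -0.3046  0.2464]
```

The gap reads 11.5 mm, so the 12 mm bar is gripped. I'll lift along the arc with the tool vertical, letting the bar turn between the pads.

Request:
servo_tool --deltas "-1 0 0 -0.007 0 0 0; -1 0 0 -0.008 0 0 0; -1 0 0.001 -0.0075 0 0 0; -1 0 0.001 -0.0075 0 0 0; -1 0 0.001 -0.0075 0 0 0"

```text
time_s: 22.8
eef_pos: [0.4266, -0.2948, 0.1074]
eef_rot: [[0.14, 0.99, -0.001], [0.99, -0.14, 0.001], [0.001, -0.001, -1.0]]
ft_force: [-0.4, -1.2, -3.9]
finger_gap: 0.0117
```

Request:
servo_tool --deltas "-1 0 0.001 -0.0075 0 0 0; -1 0 0.0015 -0.0075 0 0 0; -1 0 0.0015 -0.0075 0 0 0; -1 0 0.002 -0.007 0 0 0; -1 0 0.002 -0.007 0 0 0"

```text
time_s: 23.42
eef_pos: [0.4346, -0.2959, 0.1438]
eef_rot: [[0.14, 0.99, -0.001], [0.99, -0.14, 0.001], [0.001, -0.001, -1.0]]
ft_force: [-2.3, -1.1, -2.7]
finger_gap: 0.0112
```

```bash
python3 - <<'E'
from plan import *
from h import *
s=state();print(s["eef_pos"],s["ft_force"],s["moment"])
im,d=optics.get_image("scene"); x,y,w,h=(80,100,130,160)
cv2.imwrite(f"pics/scene11.png",cv2.resize(im[y:y+h,x:x+w,::-1],None,fx=3.7,fy=3.7,interpolation=cv2.INTER_CUBIC))
E
```

```text
[ 0.4346 -0.2959  0.1438] [-2.3346 -1.0811 -2.6638] [-0.1456  0.7273 -0.0269]
```

View pics/scene11.png

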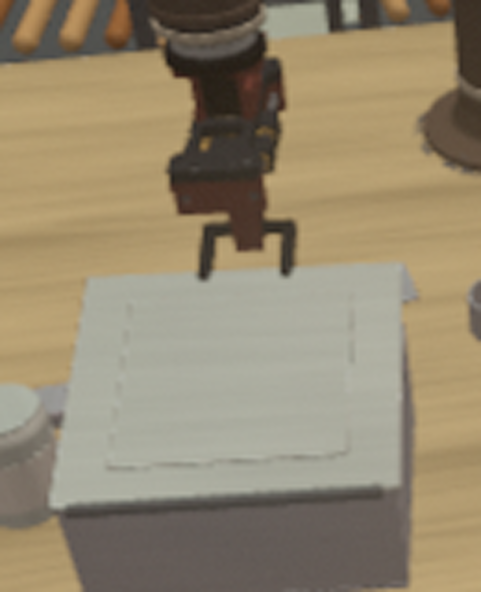

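The lid is rising with the grip: the bar is between the fingers at (248,225) and the lid edge has lifted at (245,270). Forces are small, so I continue along the arc.

Request:
servo_tool --deltas "-1 0 0.0024 -0.0072 0 0 0; -1 0 0.0026 -0.0071 0 0 0; -1 0 0.0028 -0.007 0 0 0; -1 0 0.003 -0.007 0 0 0; -1 0 0.0032 -0.0068 0 0 0"

```text
time_s: 24.1
eef_pos: [0.4475, -0.2978, 0.1789]
eef_rot: [[0.14, 0.99, -0.003], [0.99, -0.14, 0.002], [0.001, -0.003, -1.0]]
ft_force: [-7.4, -0.0, -0.3]
finger_gap: 0.0113
```

Request:
servo_tool --deltas "-1 0 0.0034 -0.0067 0 0 0; -1 0 0.0036 -0.0066 0 0 0; -1 0 0.0038 -0.0065 0 0 0; -1 0 0.004 -0.0064 0 0 0; -1 0 0.0042 -0.0063 0 0 0"

```text
time_s: 24.72
eef_pos: [0.4653, -0.3004, 0.2115]
eef_rot: [[0.14, 0.99, -0.005], [0.99, -0.14, 0.002], [0.001, -0.005, -1.0]]
ft_force: [-11.7, 2.8, 4.9]
finger_gap: 0.0113
```

Request:
servo_tool --deltas "-1 0 0.0044 -0.0062 0 0 0; -1 0 0.0046 -0.006 0 0 0; -1 0 0.0047 -0.0059 0 0 0; -1 0 0.0049 -0.0057 0 0 0; -1 0 0.005 -0.0056 0 0 0"

```text
time_s: 25.35
eef_pos: [0.488, -0.3037, 0.2418]
eef_rot: [[0.141, 0.99, -0.006], [0.99, -0.141, 0.002], [0.001, -0.006, -1.0]]
ft_force: [-16.1, 3.1, 11.1]
finger_gap: 0.0116
```

Request:
servo_tool --deltas "-1 0 0.0055 -0.0055 0 0 0; -1 0 0 0 0 0 0; -1 0 0 0 0 0 0; -1 0 0 0 0 0 0"

```text
time_s: 25.85
eef_pos: [0.4934, -0.3045, 0.2478]
eef_rot: [[0.141, 0.99, -0.005], [0.99, -0.141, 0.001], [0.001, -0.005, -1.0]]
ft_force: [-16.4, 3.8, 13.7]
finger_gap: 0.0116
```

```bash
python3 - <<'E'
from plan import *
from h import *
s=state();print(s["eef_pos"],s["ft_force"],s["moment"],s["finger_gap"])
for n in("scene","top"):
    im,d=optics.get_image(n); cv2.imwrite(f"pics/{n}12.png",im[:,:,::-1]); np.savez(f"{n}12.npz",im=im,d=d)
    x,y,w,h=(80,60,140,160) if n=="scene" else (290,125,110,110)
    cv2.imwrite(f"pics/{n}12c.png",cv2.resize(im[y:y+h,x:x+w,::-1],None,fx=3.7 if n=="scene" else 5,fy=3.7 if n=="scene" else 5,interpolation=cv2.INTER_CUBIC))
E
```

```text
[ 0.4934 -0.3045  0.2478] [-16.3959   3.8     13.7061] [ 0.8864  4.0018 -0.0468] 0.011551782616894381
```

View pics/scene12.png

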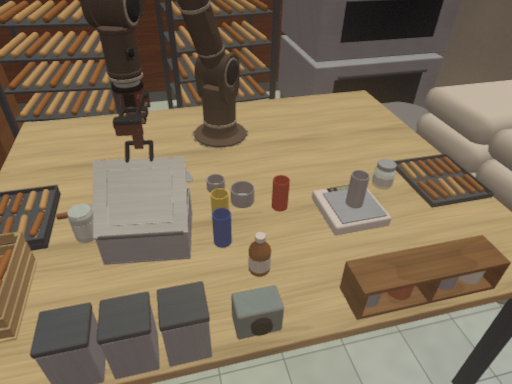

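View pics/scene12c.png

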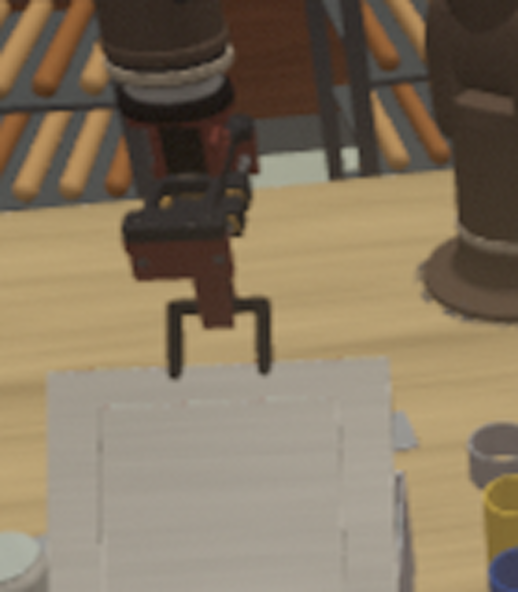

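View pics/top12.png

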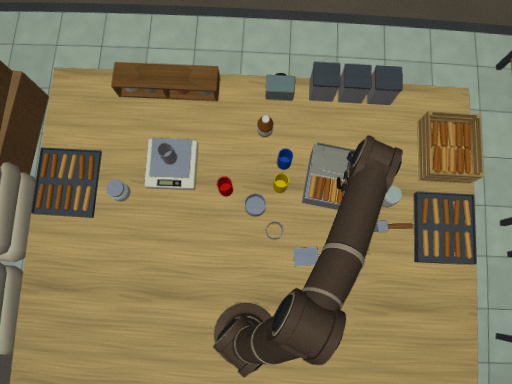

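The beaker stands upright on the pan at (357,190) in the scene view and (167,154) in the top view. The lid is open, and the bystanders are where they were. I'll measure the lid angle by fitting a plane to the depth.

```bash
cat > lid.py <<'E'
from h import *
def lid(d):
    m=M("scene"); vv,uu=np.mgrid[165:215,106:178]; z=d[165:215,106:178]
    pts=np.c_[uu.ravel(),vv.ravel()].astype(float)
    n=cv2.undistortPoints(pts[:,None],P["scene"]["intrinsics"],P["scene"]["D"])[:,0]
    X=(np.c_[n,np.ones(len(n))]*z.reshape(-1,1)-m[:,3])@m[:,:3]
    X=X[z.ravel()>.2]
    for _ in range(8):
        c=np.median(X,0) if _==0 else X.mean(0); w=np.linalg.svd(X-c)[2][2] if len(X)<20000 else None
        r=np.abs((X-c)@w); X=X[r<max(.004,np.percentile(r,85) if _<4 else .004)]
    w*=np.sign(w[2]); return np.arccos(w[2]),w,len(X),c
E
python3 - <<'E'
from lid import *
print(lid(np.load("scene12.npz")["d"])); print("start",lid(np.load("scene0.npz")["d"]))
hz=np.array([.671,-.328,.108]); s=state(); b=s["eef_pos"]+[0,0,.0385]; print(b, np.arctan2(b[2]-.108,np.hypot(*(b-hz)[:2])), np.linalg.norm(b-hz))
E
```

```text
(np.float64(0.7637845990157103), array([ 0.68477663, -0.09733514,  0.72222353]), 3366, array([ 0.59113119, -0.31106607,  0.19399928]))
start (np.float64(0.342094713044864), array([-0.33419056,  0.02916955,  0.94205404]), 607, array([ 0.39760707, -0.32972642,  0.06654506]))
[ 0.49344886 -0.30450215  0.28626567] 0.7830654689860511 0.2526958769764431
```

The depth plane gives 0.764 rad and the arm's position gives 0.783 rad; both are within tolerance. The start-frame fit covered other pixels, so I'm ignoring it. A strain of about 20 N remains along the lid, so I'll relax it slightly outward.

Request:
servo_tool --deltas "-1 0 -0.001 -0.0015 0 0 0; -1 0 -0.001 -0.001 0 0 0; -1 0 0 0 0 0 0; -1 0 0 0 0 0 0"

```text
time_s: 26.45
eef_pos: [0.4943, -0.3046, 0.2487]
eef_rot: [[0.14, 0.99, -0.0], [0.99, -0.14, 0.001], [0.001, -0.001, -1.0]]
ft_force: [-5.0, 0.6, 2.8]
finger_gap: 0.0114
```

Request:
servo_tool --deltas "-1 0 0 0 0 0 0; -1 0 0 0 0 0 0; -1 0 0 0 0 0 0"

```text
time_s: 26.82
eef_pos: [0.4942, -0.3045, 0.2486]
eef_rot: [[0.14, 0.99, -0.001], [0.99, -0.14, 0.001], [0.001, -0.001, -1.0]]
ft_force: [-4.7, 0.1, 2.2]
finger_gap: 0.0113
```

```bash
python3 - <<'E'
from lid import *
np.set_printoptions(precision=4,suppress=True)
im,d=optics.get_image("scene"); print(lid(d)); s=state(); print(s["eef_pos"],s["ft_force"],s["moment"],s["finger_gap"],s["time_s"])
t,_=optics.get_image("top")
f=lambda a,x,y,w,h:cv2.resize(a[y:y+h,x:x+w,::-1],(400,400),interpolation=cv2.INTER_CUBIC)
cv2.imwrite("pics/last.png",np.hstack([f(im,310,140,90,90),f(t,135,115,80,80)]))
E
```

```text
(np.float64(0.7659615164327503), array([ 0.6863, -0.0977,  0.7207]), 3411, array([ 0.5913, -0.3113,  0.1944]))
[ 0.4942 -0.3046  0.2486] [-4.6993 -0.4196  1.8391] [-0.0774  1.2849 -0.0386] 0.011159582683969882 26.875
```

View pics/last.png

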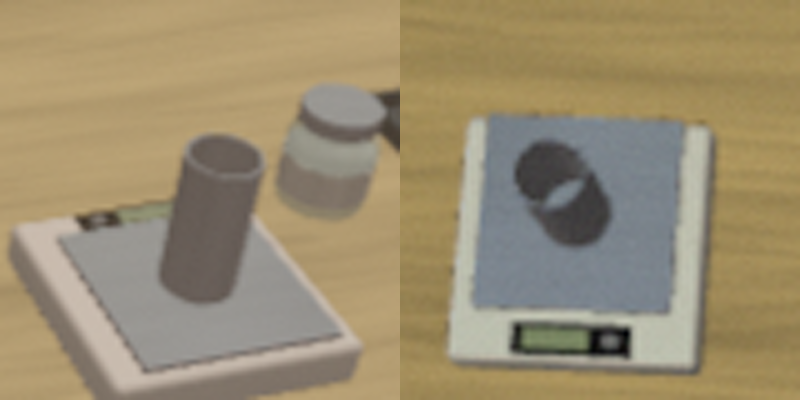

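The beaker is upright and centred: in the top crop its base is at (578,215) and the pan's centre at (580,213). The lid is steady at about 0.77 rad with the grip holding, so I'm handing in.

```bash
python3 -c "
from cell import manip
print(manip.finish_job())"
```

```text
the job is handed in; nothing more can be done
None
```

I stood the steel beaker on the scale and let go of it. Then I lifted the bin lid by its handle to about 45° and handed in with the gripper still holding it, at about 27 s of the 61 s allowed.

- **Beaker:** in the last pictures it stands upright and free, within a few mm of the pan's centre.
- **Lid:** the depth image gave 0.766 rad. The arm's position gave 0.783 rad just before a final move of about 1 mm. Both are inside 0.785 ± 0.12. The finger opening read 11.2 mm on the 12 mm bar, with a residual force of about 5 N. I did not measure the contact force between lid and fingers directly.
- **Bystanders:** none looked moved in the pictures, but I judged that by eye. Jar, can or brush parts hidden behind the arm in the last top view were not checked from there.

**Tool point disagreement:** the fingertips sit about 22 mm behind the reported TCP, although the text puts the TCP at the tips. A depth image and a touch on top of the bar both showed this. That touch reached about 30 N on the wrist, against the 120 N limit. The beaker was therefore gripped nearer its rim than planned, and I corrected the height for the handle.

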